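# Blow-dry the rinsed hardware jars

### The arm

A 6-joint arm with a two-finger parallel gripper is mounted at the origin on the work surface. World frame = base frame: x ahead of the robot, y to its left, z up, the work surface at z = 0. Lengths are in m, angles in degrees, forces in N, time in s.
With the tool pointing down it reaches from about 0.3 to 0.875 m from the base axis. Payload 6.4 kg.
Tool frame: the origin (TCP) lies at the very end of the fingers, on their centre line; the grasp point (between the pads) lies 19 mm behind it; z points along the fingers, y is the direction in which the jaws open and shut (so a half turn about z gives the same grasp; the last joint's range is limited). The gripper opens to 85 mm and grips with 20 to 120 N. Pads are 22 mm wide; open, the fingers measure 114 mm over their backs; the gripper's body (76 mm by 85 mm) begins 54 mm behind the grasp point. The pads swing forward as they close: fully open they stand 13 mm farther back than shut.
Start: joints at [-81.263, 10.359, 92.074, -0, 77.567, -11.82], TCP at [0.202, -0.538, 0.21] pointing down, gripper open.
Joint ranges: [-171.53, 171.53], [-51.25, 118.39], [17.06, 147.69], [-65.23, 245.23], [0, 150.52], [-178.68, 178.68]. Speed limits (degrees/s): [147.25, 147.25, 172.46, 180, 180, 180].

### API

Orientations are given as [roll, pitch, yaw] about the fixed x, y, z axes, in that order (R = Rz(yaw) Ry(pitch) Rx(roll)).
In Python, from station import manip gives the robot as it stands.
- The arm moves only by the tool play_rows, never from a script. Its argument "deltas" is a list of rows, each an object of numbers: "tx", "ty", "tz": the shift along the world's x, y, z in m; "rx", "ry", "rz": the turn, a rotation vector about the world's x, y, z in rad; "gripper": the finger opening in m, from 0 to 0.0854. In form: [{"tx": .., "ty": .., "tz": .., "rx": .., "ry": .., "rz": .., "gripper": ..}, ...]. A call has 1 to 20 rows; each row is the pose to reach, as a shift and turn from the pose commanded when the call began; what a row does not reach only later rows make up. A row lasts 1/12 s, in which the tool goes at most 41.7 mm and 7.16 degrees, less where a joint would pass 70% of its speed; a pose out of reach is approached as far as the arm can. A call with a gripper value outside its range is refused whole. The fingers move at their own pace and stop on an object; the grip force is fixed at half the most. Time passes only in rows, so rows that repeat a pose let the fingers close. It gives the time, the measured TCP pose, the force and the opening at its end, in the units of the state.
- manip.state(): the state, without advancing time (a new reading comes with each control period).
- manip.read_camera(name): name is "scene" or "top" or "wrist"; returns a dict with "image" (480x640x3 uint8, blue, green, red), "vertical_fov" (degrees; the focal length in pixels is half the picture's height over the tangent of half this angle, whatever the lens; pixels are square), "cx", "cy" (the principal point, pixels), "pose" (4x4, takes a point from camera to world coordinates). Camera axes: x right, y up, looking along -z (the intrinsics and any distortion apply to the point x, -y, -z); pixel columns grow to the right and rows downward; lengths in m; the calibration is good to about 2 mm. A picture is of the moment at which its call begins. There is no depth.
- manip.close_job(): hands the job in, once; it reports no verdict.
Trained networks look in a picture, given as the dict that the camera call returned (one of the last four; its "shot" number tells which), for a name from the list of things; names that differ only in an ending like _2 or _b are one class to them, and where a whole thing is asked for, a point or a joint stands for the part that bears it (a point fixed in the world has none). Each returns a list of dicts, best first, with "score" (0 to 1); they miss things now and then, are a little off and sometimes report something else, mostly with a low value. They report only what shows in the picture. A call takes as long as a camera call. They do not tell look-alikes from the thing itself.
- manip.cut_out(target, picture): "region" (480x640 bool, what is visible of it) and "rect" ([centre column, centre row, width, height] in pixels, round what is visible of it).
The state is a dict: "clock": time; "joints": joint angles; "dq": joint speeds; "joint_torque": joint torques, N m; "eef_pos": TCP position; "ee_rot": TCP orientation; "wrist_force": force on the tool from outside, world axes, zero at the start; "ft_torque": the same for the moment, N m; "finger_gap": finger opening in m.
Only numpy, scipy, OpenCV 4.12 (cv2) and the standard library are available. Lean on these libraries where they do the work, as an engineer would, in place of code of your own. Each camera call takes 0.05 s, during which the arm holds its last target. There are 200 camera calls.

### The job

The rinsed jars are lying on the black mat: put every one of them upside down on a drying peg of the drier, right down on its foot, and wind the timer's key clockwise as far as it goes, in either order. Only when both are done, start the drier by pressing the pedal down to its stop and holding it there for a full three seconds, then let it come up again, leaving the jars on their pegs and the key wound. Leave the tape, the paint can and the wood offcut where they are.

Things in the scene. Friction and masses are not known exactly. Their poses are not given: they have to be found in the camera images.
- jar1: lidless white jar: body 52 x 52 mm square, 78 long, wall 4; round open neck 45 outside, 39 inside, 16 long; 0.1 kg. Starts lying on a flat side on the black mat, mouth to the robot's left (x within 0.4 rad of world y), origin 26 mm up. Origin on its axis at mid-body, 39 mm from the bottom, 55 from the mouth; x points to the mouth, y and z square to its sides. None if absent.
- jar1_mouth (a point): centre of that jar's open mouth, in the plane of the rim. None if the jar is absent.
- jar2: lidless white jar: body 52 x 52 mm square, 78 long, wall 4; round open neck 45 outside, 39 inside, 16 long; 0.1 kg. Starts lying on a flat side on the black mat, mouth to the robot's left (x within 0.4 rad of world y), origin 26 mm up. Origin on its axis at mid-body, 39 mm from the bottom, 55 from the mouth; x points to the mouth, y and z square to its sides. None if absent.
- jar2_mouth (a point): centre of that jar's open mouth, in the plane of the rim. None if the jar is absent.
- jar3: lidless white jar: body 52 x 52 mm square, 78 long, wall 4; round open neck 45 outside, 39 inside, 16 long; 0.1 kg. Starts lying on a flat side on the black mat, mouth to the robot's left (x within 0.4 rad of world y), origin 26 mm up. Origin on its axis at mid-body, 39 mm from the bottom, 55 from the mouth; x points to the mouth, y and z square to its sides. None if absent.
- jar3_mouth (a point): centre of that jar's open mouth, in the plane of the rim. None if the jar is absent.
- jar4: lidless white jar: body 52 x 52 mm square, 78 long, wall 4; round open neck 45 outside, 39 inside, 16 long; 0.1 kg. Starts lying on a flat side on the black mat, mouth to the robot's left (x within 0.4 rad of world y), origin 26 mm up. Origin on its axis at mid-body, 39 mm from the bottom, 55 from the mouth; x points to the mouth, y and z square to its sides. None if absent.
- jar4_mouth (a point): centre of that jar's open mouth, in the plane of the rim. None if the jar is absent.
- drier: jar drier fixed to the bench: green metal box 330 x 120 x 30 mm with a row of four upright steel drying pegs 85 mm apart along its x axis, which points away from the robot within 0.15 rad. Origin at the centre of its underside, z up.
- peg1 (a point): on a drying peg's axis, 36 mm above the bench: top of the steel cross foot (64 mm across, 6 high) that an inverted jar's rim rests on. Peg 24 mm thick, blunt tip 80 mm above this point. A seated jar has its mouth at this height (about 7 mm of sideways play) and its origin 55 mm above.
- peg2 (a point): on a drying peg's axis, 36 mm above the bench: top of the steel cross foot (64 mm across, 6 high) that an inverted jar's rim rests on. Peg 24 mm thick, blunt tip 80 mm above this point. A seated jar has its mouth at this height (about 7 mm of sideways play) and its origin 55 mm above.
- peg3 (a point): on a drying peg's axis, 36 mm above the bench: top of the steel cross foot (64 mm across, 6 high) that an inverted jar's rim rests on. Peg 24 mm thick, blunt tip 80 mm above this point. A seated jar has its mouth at this height (about 7 mm of sideways play) and its origin 55 mm above.
- peg4 (a point): on a drying peg's axis, 36 mm above the bench: top of the steel cross foot (64 mm across, 6 high) that an inverted jar's rim rests on. Peg 24 mm thick, blunt tip 80 mm above this point. A seated jar has its mouth at this height (about 7 mm of sideways play) and its origin 55 mm above.
- timer: clockwork timer fixed to the bench: grey box 100 x 100 x 55 mm with a round aluminium dial on top and the winding key standing up in its middle. Origin at the centre of its underside, z up.
- key (a joint): winding key on top of the timer, upright axis. Angle in rad, 0 unwound, grows as the key is turned clockwise seen from above, stop at 4.2 (fully wound). Sprung, but stiff enough to stay where it is let go: takes 0.07 N m plus 0.01 N m per rad. Starts at 0 to 0.6.
- key_grip (a point): middle of the key's flat bow, on the turning axis, 93 mm above the bench. The bow is an upright steel plate 40 mm long (this point's x axis), 9 mm thick (its y axis), its top edge 14 mm above this point; grip it across the thickness. It stands 8 mm clear of the collar under it. The point turns with the key.
- pedal_base: fixed steel foot of the start pedal, 160 x 100 x 10 mm. Origin at the centre of its underside, z up; the pedal's hinge is 60 mm from it along +x (far side), 34 mm above the bench, along the y axis; the pedal's free end points to -x, towards the robot.
- pedal (a joint): spring pedal: aluminium plate 125 mm long, 68 mm wide with a black ribbed rubber tread, hinged at its far end. Angle in rad, 0 up (free end raised about 18 degrees), 0.30 at its bottom stop (plate about level). At the tread it takes about 6 N to start it and 12 N to hold it at the stop; it springs back up when let go.
- pedal_pad (a point): middle of the tread's upper surface, 90 mm from the hinge; moves with the pedal, from about 67 mm above the bench when up to about 41 mm at the stop. The point's own axes turn with the pedal and are level at 0.
- tape: bystander: roll of blue masking tape lying flat, 94 mm across, 25 mm high. Origin at the centre of its underside.
- paint_can: bystander: steel paint can 72 mm across, 90 mm high, upright. Origin at the centre of its underside.
- offcut: bystander: wood offcut 130 x 45 x 22 mm. Origin at the centre of its underside, x along its length.
Things that resemble listed ones, but are neither listed nor needed, are in the scene too. Leave any pink or red look-alike of the jar2 alone.

How it is judged:
By the outcome, as a careful person would: the job done as asked, in the order asked, and still so for the second after the job is handed in, with the robot touching nothing.
Of jar1, jar2, jar3, jar4 only 3 to 4 are there at a start; the rules pass over those that are not, and their reading is None.
At some moment in a run one of jar1, jar2, jar3, jar4 may be knocked a few centimetres aside while the robot is not near it.
It also fails if it takes over 208 s, if anything falls off the work surface, if the arm or the gripper's body presses on something with over 40 N, if the wrist force passes 120 N, or if a joint passes its speed limit or range.

## Working session

There is one attempt and no reset: what is moved stays moved. The work goes in short steps, Python scripts to look and compute and a tool call to move; the robot and the scene stay as the last step left them, time stands still between calls to the robot, and variables do not carry over. Pictures are saved under pics/ and viewed, about 12 in all and at most 16, crops included, and the job is handed in when it is done.

Besides the shell and the picture viewer there is one more tool, called after ">>>" as name(argument=value, ...), one argument or row to a line, values as JSON. play_rows: Moves the arm, as the interface text tells. Its arguments: {"type":"object","properties":{"deltas":{"type":"array"}},"required":["deltas"]}

```bash
mkdir -p pics; ls
cat > h.py <<'E'
import numpy as np, cv2, sys
from station import manip
from scipy.spatial.transform import Rotation as R
def K(p):
    f=240/np.tan(np.radians(p["vertical_fov"])/2); return f,p["cx"],p["cy"]
def proj(p,X):
    f,cx,cy=K(p); T=np.linalg.inv(p["pose"]); c=T[:3,:3]@np.asarray(X,float)+T[:3,3]
    return np.array([cx+f*c[0]/-c[2], cy-f*c[1]/-c[2]])
def ray(p,u,v):
    f,cx,cy=K(p); P=np.asarray(p["pose"]); d=P[:3,:3]@np.array([(u-cx)/f,-(v-cy)/f,-1]); return P[:3,3],d/np.linalg.norm(d)
def at(p,u,v,z):
    o,d=ray(p,u,v); return o+d*(z-o[2])/d[2]
def tri(a,b):
    A=np.zeros((3,3));y=np.zeros(3)
    for p,u,v in (a,b):
        o,d=ray(p,u,v); M=np.eye(3)-np.outer(d,d); A+=M;y+=M@o
    return np.linalg.solve(A,y)
E
python3 - <<'E'
from h import *
s=manip.state(); print({k:np.round(v,3) for k,v in s.items()})
for n in ("scene","top"):
    p=manip.read_camera(n); cv2.imwrite(f"pics/{n}0.png",p["image"])
    print(n,p["vertical_fov"],p["cx"],p["cy"],[k for k in p],np.round(p["pose"],3).tolist())
    for t in ("jar1","drier","timer","key","pedal","pedal_base","tape","paint_can","offcut"):
        print(t,[(np.round(d["rect"]).astype(int).tolist(),round(d["score"],2)) for d in manip.cut_out(t,p)])
E
```

```text
pics
{'clock': np.float64(0.0), 'joints': array([-8.1263e+01,  1.0401e+01,  9.2131e+01,  2.0000e-03,  7.7569e+01,
       -1.1820e+01]), 'dq': array([-0.025,  0.016, -0.028, -0.026,  0.029,  0.04 ]), 'joint_torque': array([-1.0000e-03, -4.4487e+01, -3.5134e+01, -0.0000e+00,  9.0000e-03,
       -0.0000e+00]), 'eef_pos': array([ 0.202, -0.538,  0.209]), 'ee_rot': array([-1.79902e+02, -2.20000e-02,  2.05570e+01]), 'wrist_force': array([ 0.842, -0.505, -1.366]), 'ft_torque': array([ 0.01 , -0.023,  0.002]), 'finger_gap': np.float64(0.085)}
scene 52.12414938595779 320.0845898656959 234.6242181186715 ['image', 'vertical_fov', 'cx', 'cy', 'pose', 'shot'] [[0.875, -0.399, 0.276, 0.876], [0.485, 0.731, -0.48, -0.544], [-0.01, 0.553, 0.833, 1.078], [0.0, 0.0, 0.0, 1.0]]
jar1 [([292, 226, 28, 43], 0.98), ([348, 196, 127, 91], 0.7), ([252, 280, 44, 40], 0.68), ([291, 310, 39, 43], 0.66), ([346, 401, 35, 53], 0.58), ([175, 289, 35, 43], 0.57)]
drier [([349, 195, 130, 91], 0.97), ([338, 137, 22, 34], 0.49)]
timer [([262, 386, 63, 66], 0.6)]
key [([258, 377, 17, 16], 0.45)]
pedal [([205, 345, 69, 58
[... 316 characters left out ...]
pose', 'shot'] [[-0.026, 0.996, -0.084, 0.429], [-1.0, -0.026, 0.0, 0.026], [-0.002, 0.084, 0.996, 1.223], [0.0, 0.0, 0.0, 1.0]]
jar1 [([464, 117, 48, 50], 0.98), ([400, 279, 53, 36], 0.85), ([310, 283, 45, 35], 0.8), ([408, 215, 47, 28], 0.68), ([459, 356, 52, 52], 0.57)]
drier [([229, 243, 76, 165], 0.84)]
timer [([498, 199, 64, 59], 0.82)]
key [([509, 194, 10, 23], 0.73)]
pedal [([502, 272, 37, 65], 0.94), ([407, 217, 51, 26], 0.34)]
pedal_base [([496, 272, 58, 77], 0.93), ([149, 302, 46, 33], 0.6)]
tape [([152, 229, 51, 43], 0.92)]
paint_can [([148, 303, 49, 39], 0.88), ([400, 280, 51, 30], 0.59)]
offcut [([358, 165, 63, 23], 0.69), ([509, 194, 11, 22], 0.53), ([504, 273, 37, 66], 0.45)]
```

View pics/scene0.png

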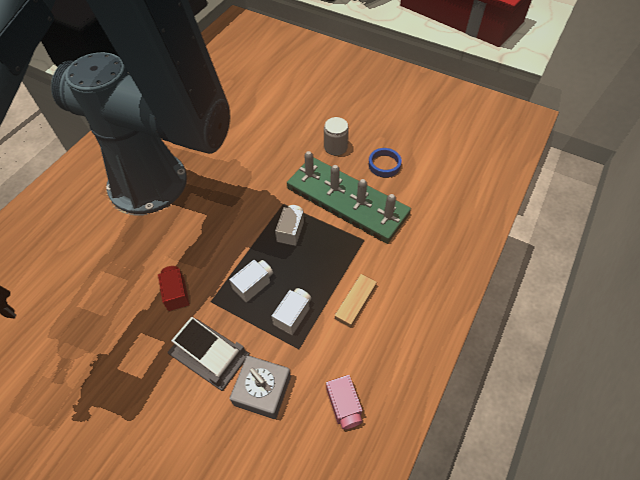

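View pics/top0.png

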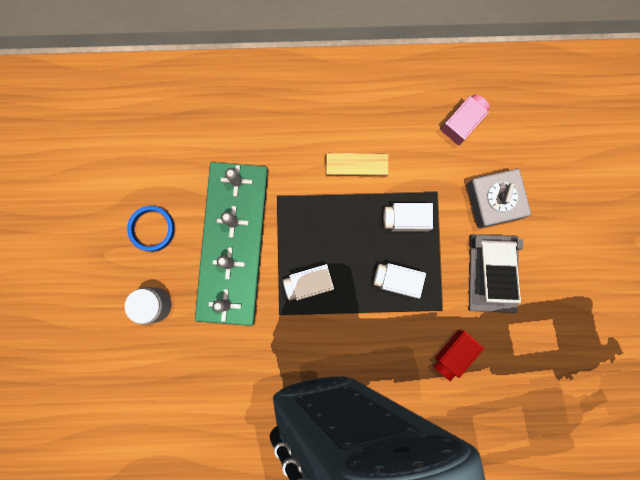

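The top picture shows three white jars on the mat at (310,283), (401,280) and (410,216), so the fourth is absent. The look-alikes are pink at (466,118) and red at (459,356), both off the mat. The drier is at (232,243) with its pegs at about (235,178), (230,220), (225,263) and (221,305). The paint can (145,305) and tape (151,229) lie on its +y side. Timer is at (498,199) and pedal at (497,272). The scene picture agrees. My choice is the three white jars. Next I fit models to both views.

```bash
cat > fit.py <<'E'
from h import *
from scipy.optimize import minimize
def box(x0,x1,y0,y1,z0,z1): return np.array([[x,y,z] for x in (x0,x1) for y in (y0,y1) for z in (z0,z1)])
a=np.linspace(0,2*np.pi,24)
JAR=[box(-.039,.039,-.026,.026,-.026,.026),np.array([[x,.0225*np.cos(t),.0225*np.sin(t)] for x in (.039,.055) for t in a])]
DR=[box(-.165,.165,-.06,.06,0,.03)]
TI=[box(-.05,.05,-.05,.05,0,.055)]
PB=[box(-.08,.08,-.05,.05,0,.01)]
def render(p,M,q):
    m=np.zeros((480,640),np.uint8); r=R.from_euler("z",q[3]).as_matrix()
    for c in M:
        uv=np.array([proj(p,r@v+q[:3]) for v in c])
        cv2.fillConvexPoly(m,cv2.convexHull(np.round(uv*16).astype(np.int32)),1,shift=4,lineType=cv2.LINE_8)
    return m>0
def fit(M,views,q0,free=(0,1,3)):
    free=list(free)
    def cost(d):
        q=np.array(q0,float); q[free]+=d; s=0
        for p,reg in views:
            m=render(p,M,q); s+=1-(m&reg).sum()/max((m|reg).sum(),1)
        return s/len(views)
    n=len(free); sim=np.vstack([np.zeros(n)]+[np.eye(n)[i]*(.15 if free[i]==3 else .012) for i in range(n)])
    r=minimize(cost,np.zeros(n),method="Nelder-Mead",options=dict(initial_simplex=sim,xatol=2e-4,fatol=1e-4))
    q=np.array(q0,float); q[free]+=r.x; return q,r.fun
def near(dets,uv,tol=30):
    d=[e for e in dets if np.hypot(e["rect"][0]-uv[0],e["rect"][1]-uv[1])<tol]
    return d[0]["region"] if d else None
def green(p):
    h=cv2.cvtColor(p["image"],cv2.COLOR_BGR2HSV); m=cv2.inRange(h,(45,70,25),(90,255,255))
    n,l,st,_=cv2.connectedComponentsWithStats(cv2.morphologyEx(m,cv2.MORPH_CLOSE,np.ones((9,9)))); k=1+np.argmax(st[1:,4])
    o=np.zeros_like(m); cv2.fillConvexPoly(o,cv2.convexHull(cv2.findContours((l==k).astype(np.uint8),0,2)[0][0]),1); return o>0
E
cat > m1.py <<'E'
from fit import *
T=manip.read_camera("top"); S=manip.read_camera("scene")
D={n:[manip.cut_out(n,p) for p in (T,S)] for n in ("jar1","timer","pedal_base","key","pedal")}
ov=[T["image"].copy(),S["image"].copy()]
def do(nm,M,q0,key,tol=30,alts=((0,1,3),(0,1,2,3))):
    v=[]
    for i,p in enumerate((T,S)):
        r=green(p) if key=="green" else near(D[key][i],proj(p,q0[:3]),tol)
        if r is not None: v.append((p,r))
    for f in alts:
        for vv in [v]+([[x] for x in v] if len(f)==3 else []):
            q,c=fit(M,vv,q0,f); print(nm,len(vv),f,np.round(q,4),round(c,3))
            if vv is v and len(f)==3: best=q
    for i,p in enumerate((T,S)):
        c=cv2.findContours(render(p,M,best).astype(np.uint8),0,2)[0]; cv2.drawContours(ov[i],c,-1,(0,0,255),1)
    return best
for i,(u,v) in enumerate([(312,283),(403,280),(411,216)]):
    x=at(T,u,v,.026); do(f"jar{i}",JAR,[x[0],x[1],.026,np.pi/2],"jar1")
x=at(T,232,243,.015); do("drier",DR,[x[0],x[1],0,0],"green",60)
x=at(T,498,199,.03); do("timer",TI,[x[0],x[1],0,.2],"timer")
x=at(T,496,272,.01); do("pedal",PB,[x[0],x[1],0,0],"pedal_base")
for n in ("key","pedal"):
  for d in D[n][0][:2]:
    for e in D[n][1][:2]: 
      X=tri((T,*d["rect"][:2]),(S,*e["rect"][:2])); print(n,d["score"],e["score"],np.round(X,4),proj(T,X)-d["rect"][:2])
cv2.imwrite("pics/ov.png",np.hstack([ov[0][90:370,110:550],ov[1][100:420,150:450][:280]]))
np.savez("v.npz",T=T["pose"],S=S["pose"])
E
python3 m1.py
```

```text
jar0 2 (0, 1, 3) [0.4447 0.0495 0.026  1.8571] 0.06
jar0 1 (0, 1, 3) [0.4447 0.048  0.026  1.8531] 0.063
jar0 1 (0, 1, 3) [0.4445 0.0491 0.026  1.8426] 0.056
jar0 2 (0, 1, 2, 3) [0.444  0.0497 0.0223 1.8446] 0.06
jar1 2 (0, 1, 3) [ 0.4433 -0.1359  0.026   1.2877] 0.064
jar1 1 (0, 1, 3) [ 0.4427 -0.1356  0.026   1.2973] 0.071
jar1 1 (0, 1, 3) [ 0.4448 -0.1356  0.026   1.3078] 0.042
jar1 2 (0, 1, 2, 3) [ 0.443  -0.1359  0.0238  1.2911] 0.057
jar2 2 (0, 1, 3) [ 0.5734 -0.159   0.026   1.5603] 0.074
jar2 1 (0, 1, 3) [ 0.5727 -0.1581  0.026   1.5414] 0.054
jar2 1 (0, 1, 3) [ 0.5748 -0.1587  0.026   1.5985] 0.091
jar2 2 (0, 1, 2, 3) [ 0.5719 -0.1594  0.0203  1.5382] 0.072
drier 2 (0, 1, 3) [ 0.5289  0.2114  0.     -0.1051] 0.114
drier 1 (0, 1, 3) [ 0.5294  0.2134  0.     -0.0953] 0.041
drier 1 (0, 1, 3) [ 0.5252  0.222   0.     -0.071 ] 0.181
drier 2 (0, 1, 2, 3) [ 0.5273  0.2146  0.0031 -0.1011] 0.119
timer 2 (0, 1, 3) [ 0.6059 -0.3379  0.      0.2517] 0.091
timer 1 (0, 1, 3) [ 0.605  -0.3365  0.      0.2113] 0.097
timer 1 (0, 1, 3) [ 0.6067 -0.3396  0.      0.2009] 0.085
timer 2 (0, 1, 2, 3) [ 0.6059 -0.3371 -0.0032  0.2172] 0.086
pedal 2 (0, 1, 3) [ 0.4533 -0.3296  0.     -0.051 ] 0.067
pedal 1 (0, 1, 3) [ 0.4552 -0.3299  0.     -0.0615] 0.056
pedal 1 (0, 1, 3) [ 0.4524 -0.3277  0.     -0.0495] 0.071
pedal 2 (0, 1, 2, 3) [ 0.4551 -0.3284  0.0055 -0.0499] 0.07
pedal 0.97 0.77 [ 0.4534 -0.3297  0.0461] [-0.8942438  -0.91071619]
```

View pics/ov.png

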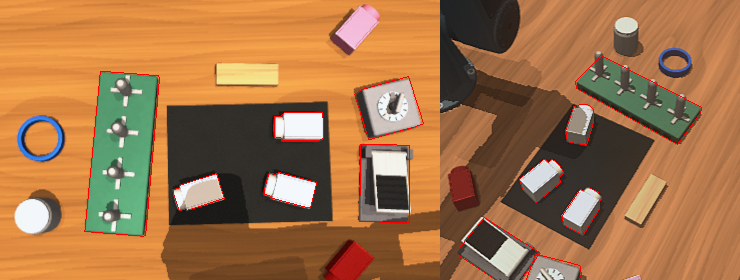

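```bash
cat >> h.py <<'E'
def rot_tool(az,tilt,yside):
    """tool z = horizontal az (deg) raised from straight down by tilt deg; tool y = horizontal, given by sign"""
    a,t=np.radians([az,tilt]); h=np.array([np.cos(a),np.sin(a),0]); z=np.sin(t)*h-np.cos(t)*np.array([0,0,1])
    y=yside*np.array([h[1],-h[0],0]); return np.column_stack([np.cross(y,z),y,z])
def delta(pos,Rt,base=None):
    s=manip.state(); Rc=R.from_euler("xyz",s["ee_rot"],degrees=True).as_matrix()
    d=np.asarray(pos)-s["eef_pos"]; w=R.from_matrix(Rt@Rc.T).as_rotvec()
    print("d",np.round(d,4).tolist(),"w",np.round(w,4).tolist(),"deg",round(np.degrees(np.linalg.norm(w)),1)); return d,w
def grasp_pose(jar,off=-.01,tilt=45,back=0.,z=.028,ext=.022):
    x,y,yaw=jar; Rt=rot_tool(np.degrees(yaw),tilt,1); h=np.array([np.cos(yaw),np.sin(yaw),0])
    return np.array([x,y,z])+off*h+(ext-back)*Rt[:,2],Rt
E
python3 -c "
from h import *
P,Rt=grasp_pose((.4435,-.1357,1.295),back=.12); print(P); delta(P,Rt)"
```

```text
[ 0.42190652 -0.21199974  0.09729646]
d [0.22, 0.3264, -0.1127] w [0.5986, -0.5509, 0.8861] deg 68.9
```

>>> play_rows(
  deltas=[
    {"tx":0.11,"ty":0.16,"tz":0.03,"rx":0.3,"ry":-0.275,"rz":0.443},
    {"tx":0.11,"ty":0.16,"tz":0.03,"rx":0.3,"ry":-0.275,"rz":0.443},
    {"tx":0.11,"ty":0.16,"tz":0.03,"rx":0.3,"ry":-0.275,"rz":0.443},
    {"tx":0.11,"ty":0.16,"tz":0.03,"rx":0.3,"ry":-0.275,"rz":0.443},
    {"tx":0.22,"ty":0.326,"tz":-0.05,"rx":0.5986,"ry":-0.5509,"rz":0.8861},
    {"tx":0.22,"ty":0.326,"tz":-0.05,"rx":0.5986,"ry":-0.5509,"rz":0.8861},
    {"tx":0.22,"ty":0.326,"tz":-0.05,"rx":0.5986,"ry":-0.5509,"rz":0.8861},
    {"tx":0.22,"ty":0.326,"tz":-0.05,"rx":0.5986,"ry":-0.5509,"rz":0.8861},
    {"tx":0.22,"ty":0.326,"tz":-0.05,"rx":0.5986,"ry":-0.5509,"rz":0.8861},
    {"tx":0.22,"ty":0.326,"tz":-0.05,"rx":0.5986,"ry":-0.5509,"rz":0.8861},
    {"tx":0.22,"ty":0.326,"tz":-0.05,"rx":0.5986,"ry":-0.5509,"rz":0.8861},
    {"tx":0.22,"ty":0.326,"tz":-0.05,"rx":0.5986,"ry":-0.5509,"rz":0.8861},
    {"tx":0.22,"ty":0.326,"tz":-0.05,"rx":0.5986,"ry":-0.5509,"rz":0.8861},
    {"tx":0.22,"ty":0.326,"tz":-0.05,"rx":0.5986,"ry":-0.5509,"rz":0.8861},
  ],
)

```text
schema error: expected keys tx, ty, tz, rx, ry, rz, gripper
```

Run:
```python
from fit import *
s=manip.state(); print(s["joints"],s["wrist_force"])
p=manip.read_camera("wrist"); print(np.round(p["pose"],3).tolist(), p["vertical_fov"])
im=p["image"].copy()
q=np.array([.4435,-.1357,.026,1.295]); d=manip.cut_out("jar1",p)
print([(np.round(e["rect"]).astype(int).tolist(),round(e["score"],2)) for e in d])
r=near(d,proj(p,q[:3]),60)
T=manip.read_camera("top"); rt=near(manip.cut_out("jar1",T),proj(T,q[:3]),25)
for v in ([(p,r)],[(T,rt)],[(p,r),(T,rt)]):
    if v[0][1] is not None and v[-1][1] is not None:
        for f in ((0,1,3),(0,1,2,3)): print(len(v),f,*[np.round(x,4) for x in fit(JAR,v,q,f)])
cv2.drawContours(im,cv2.findContours(render(p,JAR,q).astype(np.uint8),0,2)[0],-1,(0,0,255),1)
cv2.imwrite("pics/w1.png",im)
P,Rt=grasp_pose((.4435,-.1357,1.295)); delta(P,Rt)
```

```text
[-8.12620442e+01  1.03594025e+01  9.20746900e+01 -1.39527247e-03
  7.75671307e+01 -1.18222444e+01] [0.30736562 0.00951329 0.12380388]
[[0.351, 0.896, 0.271, 0.271], [-0.936, 0.336, 0.102, -0.513], [0.0, -0.29, 0.957, 0.374], [0.0, 0.0, 0.0, 1.0]] 62.58639315859714
[]
1 (0, 1, 3) [ 0.4432 -0.1355  0.026   1.2927] 0.0855
1 (0, 1, 2, 3) [ 0.4438 -0.1358  0.0196  1.3271] 0.0752
d [0.2431, 0.408, -0.1975] w [0.5986, -0.5509, 0.8862] deg 68.9
```

View pics/w1.png

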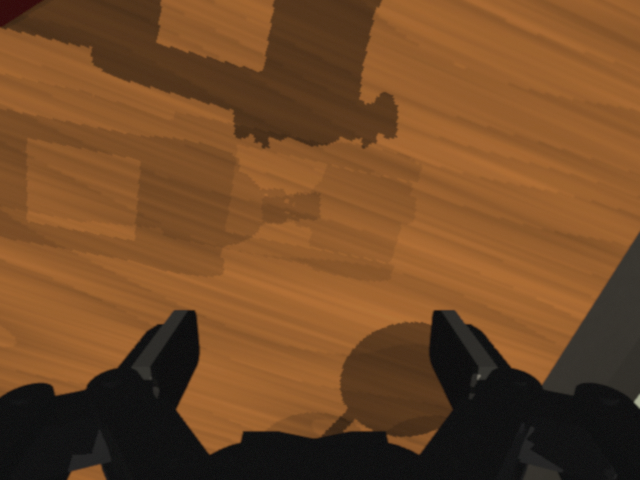

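The wrist view at the start pose shows only wood, shadow and the two fingers at (190,320) and (440,320). The move was refused because every row needs all the keys.

>>> play_rows(
  deltas=[
    {"tx":0.11,"ty":0.16,"tz":0.03,"rx":0.3,"ry":-0.275,"rz":0.443,"gripper":0.085},
    {"tx":0.11,"ty":0.16,"tz":0.03,"rx":0.3,"ry":-0.275,"rz":0.443,"gripper":0.085},
    {"tx":0.11,"ty":0.16,"tz":0.03,"rx":0.3,"ry":-0.275,"rz":0.443,"gripper":0.085},
    {"tx":0.11,"ty":0.16,"tz":0.03,"rx":0.3,"ry":-0.275,"rz":0.443,"gripper":0.085},
    {"tx":0.22,"ty":0.326,"tz":-0.05,"rx":0.5986,"ry":-0.5509,"rz":0.8861,"gripper":0.085},
    {"tx":0.22,"ty":0.326,"tz":-0.05,"rx":0.5986,"ry":-0.5509,"rz":0.8861,"gripper":0.085},
    {"tx":0.22,"ty":0.326,"tz":-0.05,"rx":0.5986,"ry":-0.5509,"rz":0.8861,"gripper":0.085},
    {"tx":0.22,"ty":0.326,"tz":-0.05,"rx":0.5986,"ry":-0.5509,"rz":0.8861,"gripper":0.085},
    {"tx":0.22,"ty":0.326,"tz":-0.05,"rx":0.5986,"ry":-0.5509,"rz":0.8861,"gripper":0.085},
    {"tx":0.22,"ty":0.326,"tz":-0.05,"rx":0.5986,"ry":-0.5509,"rz":0.8861,"gripper":0.085},
    {"tx":0.22,"ty":0.326,"tz":-0.05,"rx":0.5986,"ry":-0.5509,"rz":0.8861,"gripper":0.085},
    {"tx":0.22,"ty":0.326,"tz":-0.05,"rx":0.5986,"ry":-0.5509,"rz":0.8861,"gripper":0.085},
    {"tx":0.22,"ty":0.326,"tz":-0.05,"rx":0.5986,"ry":-0.5509,"rz":0.8861,"gripper":0.085},
    {"tx":0.22,"ty":0.326,"tz":-0.05,"rx":0.5986,"ry":-0.5509,"rz":0.8861,"gripper":0.085},
  ],
)

```text
clock: 2.97
eef_pos: [0.4219, -0.2137, 0.1607]
ee_rot: [179.9, -44.9, 74.2]
wrist_force: [-0.2, 0.0, 0.4]
finger_gap: 0.0848
```

```bash
cat > look.py <<'E'
from fit import *
x,y,yaw=map(float,sys.argv[1:4]); q=np.array([x,y,.026,yaw])
s=manip.state(); print(np.round(s["joints"],1),np.round(s["wrist_force"],1))
p=manip.read_camera("wrist"); T=manip.read_camera("top"); v=[]
for c,tol in ((p,90),(T,25)):
    d=manip.cut_out("jar1",c); r=near(d,proj(c,q[:3]),tol)
    print([(np.round(e["rect"]).astype(int).tolist(),round(e["score"],2)) for e in d][:4], proj(c,q[:3]).round())
    if r is not None: v.append((c,r)); 
    if r is not None:
        for f in ((0,1,3),): print(*[np.round(a,4) for a in fit(JAR,[(c,r)],q,f)])
if len(v)==2:
    for f in ((0,1,3),(0,1,2,3)): print(2,*[np.round(a,4) for a in fit(JAR,v,q,f)])
im=p["image"].copy()
cv2.drawContours(im,cv2.findContours(render(p,JAR,q).astype(np.uint8),0,2)[0],-1,(0,0,255),1)
cv2.imwrite(f"pics/{sys.argv[4]}.png",im)
P,Rt=grasp_pose((x,y,yaw)); delta(P,Rt)
E
python3 look.py .4435 -.1357 1.295 w2
```

```text
[-63.2  19.8  99.2  28.8  96.3 -53.4] [-0.2  0.   0.4]
[([145, 451, 148, 52], 0.97), ([265, 110, 82, 96], 0.92), ([313, 253, 69, 121], 0.65), ([469, 241, 110, 122], 0.57)] [314. 258.]
[ 0.4426 -0.1354  0.026   1.296 ] 0.0377
[([398, 278, 51, 36], 0.78), ([460, 356, 51, 49], 0.76), ([410, 218, 49, 30], 0.58), ([308, 281, 47, 33], 0.56)] [402. 280.]
[ 0.4426 -0.1345  0.026   1.2903] 0.0377
2 [ 0.443  -0.135   0.026   1.2935] 0.0403
2 [ 0.443  -0.1347  0.0231  1.3007] 0.0307
d [0.0232, 0.0831, -0.1482] w [0.0018, 0.0007, 0.0014] deg 0.1
```

View pics/w2.png

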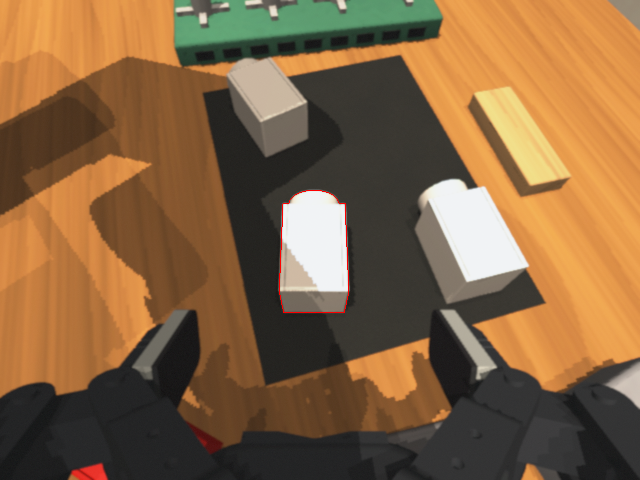

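The wrist view shows the chosen white jar at (314,255), matching the red model outline. The two other white jars are at (265,110) and (470,240). I'll grasp this one.

>>> play_rows(
  deltas=[
    {"tx":0,"ty":0,"tz":-0.03,"rx":0,"ry":0,"rz":0,"gripper":0.085},
    {"tx":0,"ty":0,"tz":-0.063,"rx":0,"ry":0,"rz":0,"gripper":0.085},
    {"tx":0.006,"ty":0.021,"tz":-0.084,"rx":0,"ry":0,"rz":0,"gripper":0.085},
    {"tx":0.012,"ty":0.042,"tz":-0.105,"rx":0,"ry":0,"rz":0,"gripper":0.085},
    {"tx":0.017,"ty":0.062,"tz":-0.126,"rx":0,"ry":0,"rz":0,"gripper":0.085},
    {"tx":0.02,"ty":0.073,"tz":-0.137,"rx":0,"ry":0,"rz":0,"gripper":0.085},
    {"tx":0.023,"ty":0.083,"tz":-0.147,"rx":0,"ry":0,"rz":0,"gripper":0.085},
    {"tx":0.023,"ty":0.083,"tz":-0.147,"rx":0,"ry":0,"rz":0,"gripper":0.085},
    {"tx":0.023,"ty":0.083,"tz":-0.147,"rx":0,"ry":0,"rz":0,"gripper":0.04},
    {"tx":0.023,"ty":0.083,"tz":-0.147,"rx":0,"ry":0,"rz":0,"gripper":0.04},
    {"tx":0.023,"ty":0.083,"tz":-0.147,"rx":0,"ry":0,"rz":0,"gripper":0.04},
    {"tx":0.023,"ty":0.083,"tz":-0.147,"rx":0,"ry":0,"rz":0,"gripper":0.04},
    {"tx":0.023,"ty":0.083,"tz":-0.147,"rx":0,"ry":0,"rz":0,"gripper":0.04},
    {"tx":0.023,"ty":0.083,"tz":-0.147,"rx":0,"ry":0,"rz":0,"gripper":0.04},
  ],
)

```text
clock: 4.33
eef_pos: [0.4456, -0.1313, 0.014]
ee_rot: [179.8, -44.9, 74.3]
wrist_force: [-1.1, -3.6, 6.9]
finger_gap: 0.0511
```

```bash
cat > place.py <<'E'
from h import *
# place.py X Y Z(grasp height target) [az]  : tool pointing az=-90-5.5 deg for drier-aligned, tilt 45
P=np.array([float(a) for a in sys.argv[1:4]]); az=float(sys.argv[4]) if len(sys.argv)>4 else -95.5
Rt=rot_tool(az,45,-1); delta(P+.022*Rt[:,2],Rt); s=manip.state(); print(np.round(s["joints"],1),np.round(s["wrist_force"],1),s["finger_gap"])
E
python3 place.py .656 .201 .26
```

```text
d [0.2089, 0.3168, 0.2305] w [-1.5432, 0.2929, 0.1404] deg 90.4
[-56.6  30.7 106.4  33.2  78.1 -58.3] [-1.1 -3.6  6.9] 0.05114901264031409
```

```bash
cat > place.py <<'E'
from h import *
# place.py jx jy jyaw  tcpx tcpy tcpz r p y  X Y Zorigin  az
a=[float(v) for v in sys.argv[1:]]; Rg=R.from_euler("xyz",a[6:9],degrees=True).as_matrix()
j=Rg.T@(np.array([a[0],a[1],.026])-np.array(a[3:6])); print("jar in tool",j.round(4)); j[1]=0
Rj=rot_tool(np.degrees(a[2]),45,1); # jar-aligned tool
Rt=rot_tool(a[12],45,-1); delta(np.array(a[9:12])-Rt@j,Rt); s=manip.state(); print(np.round(s["joints"],1),np.round(s["wrist_force"],1),s["finger_gap"])
E
python3 place.py .443 -.135 1.294 .4456 -.1313 .014 179.8 -44.9 74.3 .656 .201 .205 -95.5
```

```text
jar in tool [ 0.0054 -0.0015 -0.0115]
d [0.2093, 0.3204, 0.1867] w [-1.5432, 0.2929, 0.1404] deg 90.4
[-56.6  30.7 106.4  33.2  78.1 -58.3] [-1.1 -3.6  6.9] 0.05114901264031409
```

>>> play_rows(
  deltas=[
    {"tx":0,"ty":0,"tz":0.02,"rx":0,"ry":0,"rz":0,"gripper":0.04},
    {"tx":0,"ty":0,"tz":0.05,"rx":0,"ry":0,"rz":0,"gripper":0.04},
    {"tx":0,"ty":0,"tz":0.09,"rx":0,"ry":0,"rz":0,"gripper":0.04},
    {"tx":0,"ty":0,"tz":0.13,"rx":0,"ry":0,"rz":0,"gripper":0.04},
    {"tx":0,"ty":0,"tz":0.17,"rx":0,"ry":0,"rz":0,"gripper":0.04},
    {"tx":0.0,"ty":0.0,"tz":0.21,"rx":0,"ry":0,"rz":0,"gripper":0.04},
    {"tx":0.0,"ty":0.0,"tz":0.25,"rx":0,"ry":0,"rz":0,"gripper":0.04},
    {"tx":0.0,"ty":0.0,"tz":0.25,"rx":0,"ry":0,"rz":0,"gripper":0.04},
  ],
)

```text
clock: 5.0
eef_pos: [0.447, -0.132, 0.2702]
ee_rot: [179.1, -44.6, 74.8]
wrist_force: [0.7, -1.0, -1.0]
finger_gap: 0.0509
```

>>> play_rows(
  deltas=[
    {"tx":0.021,"ty":0.032,"tz":0,"rx":-0.1187,"ry":0.0225,"rz":0.0108,"gripper":0.04},
    {"tx":0.042,"ty":0.064,"tz":0,"rx":-0.2374,"ry":0.045,"rz":0.0216,"gripper":0.04},
    {"tx":0.063,"ty":0.096,"tz":0,"rx":-0.3561,"ry":0.0675,"rz":0.0324,"gripper":0.04},
    {"tx":0.084,"ty":0.128,"tz":0,"rx":-0.4748,"ry":0.09,"rz":0.0432,"gripper":0.04},
    {"tx":0.105,"ty":0.16,"tz":0,"rx":-0.5935,"ry":0.1127,"rz":0.054,"gripper":0.04},
    {"tx":0.126,"ty":0.192,"tz":0,"rx":-0.7122,"ry":0.1352,"rz":0.0648,"gripper":0.04},
    {"tx":0.147,"ty":0.224,"tz":0,"rx":-0.831,"ry":0.1577,"rz":0.0756,"gripper":0.04},
    {"tx":0.168,"ty":0.256,"tz":0,"rx":-0.95,"ry":0.18,"rz":0.0864,"gripper":0.04},
    {"tx":0.189,"ty":0.288,"tz":0,"rx":-1.0684,"ry":0.2028,"rz":0.0972,"gripper":0.04},
    {"tx":0.208,"ty":0.321,"tz":0,"rx":-1.187,"ry":0.2253,"rz":0.108,"gripper":0.04},
    {"tx":0.208,"ty":0.321,"tz":0,"rx":-1.3058,"ry":0.2478,"rz":0.1188,"gripper":0.04},
    {"tx":0.208,"ty":0.321,"tz":0,"rx":-1.4245,"ry":0.27,"rz":0.1296,"gripper":0.04},
    {"tx":0.208,"ty":0.321,"tz":0,"rx":-1.5432,"ry":0.2929,"rz":0.1404,"gripper":0.04},
    {"tx":0.208,"ty":0.321,"tz":-0.03,"rx":-1.5432,"ry":0.2929,"rz":0.1404,"gripper":0.04},
    {"tx":0.208,"ty":0.321,"tz":-0.06,"rx":-1.5432,"ry":0.2929,"rz":0.1404,"gripper":0.04},
    {"tx":0.208,"ty":0.321,"tz":-0.06,"rx":-1.5432,"ry":0.2929,"rz":0.1404,"gripper":0.04},
    {"tx":0.208,"ty":0.321,"tz":-0.06,"rx":-1.5432,"ry":0.2929,"rz":0.1404,"gripper":0.04},
  ],
)

```text
clock: 6.42
eef_pos: [0.6517, 0.1909, 0.2005]
ee_rot: [-179.5, 45.1, 84.7]
wrist_force: [0.5, -0.4, 0.1]
finger_gap: 0.0512
```

```bash
python3 place.py .443 -.135 1.294 .4456 -.1313 .014 179.8 -44.9 74.3 .656 .201 .205 -95.5
python3 - <<'E'
from fit import *
q=np.array([.529,.213,0,-.095]); ims=[]
for n in ("top","scene"):
    p=manip.read_camera(n); im=p["image"].copy(); g=green(p); 
    for k in (-.1275,-.0425,.0425,.1275):
        o=q[:3]+np.array([np.cos(q[3])*k,np.sin(q[3])*k,0])
        for z in (.036,.116):
            u=proj(p,o+[0,0,z]); cv2.drawMarker(im,tuple(np.round(u).astype(int)),(0,0,255) if z<.1 else (255,0,255),cv2.MARKER_CROSS,5,1)
        if n=="top": print(o)
    u=proj(p,q[:3]+[0,0,.1]).astype(int); c=im[max(u[1]-105,0):u[1]+105,max(u[0]-100,0):u[0]+100]
    cv2.imwrite(f"pics/peg_{n}.png",cv2.resize(c,None,fx=2,fy=2)); ims.append(cv2.resize(c,(400,420),interpolation=cv2.INTER_CUBIC))
cv2.imwrite("pics/pegs.png",np.hstack(ims))
E
```

```text
jar in tool [ 0.0054 -0.0015 -0.0115]
d [0.0032, -0.0019, 0.0002] w [0.0004, -0.0065, 0.0023] deg 0.4
[ 24.   44.3  57.1 -38.8 101.9  29.3] [ 0.5 -0.4  0.1] 0.05122359431270125
[0.40207491 0.22509429 0.        ]
[0.48669164 0.21703143 0.        ]
[0.57130836 0.20896857 0.        ]
[0.65592509 0.20090571 0.        ]
```

View pics/pegs.png

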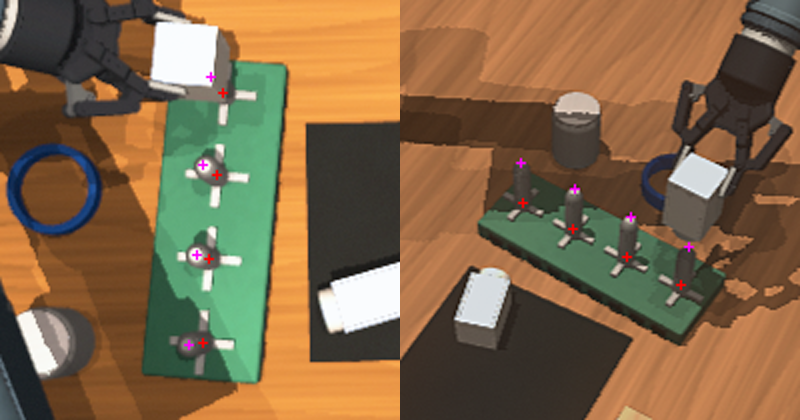

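The top and scene crops show the predicted peg axes (crosses) on all four pegs within about a pixel. The jar hangs inverted above the far peg. I'll lower it.

>>> play_rows(
  deltas=[
    {"tx":0.003,"ty":-0.002,"tz":-0.01,"rx":0,"ry":-0.0065,"rz":0.002,"gripper":0.04},
    {"tx":0.003,"ty":-0.002,"tz":-0.02,"rx":0,"ry":-0.0065,"rz":0.002,"gripper":0.04},
    {"tx":0.003,"ty":-0.002,"tz":-0.032,"rx":0,"ry":-0.0065,"rz":0.002,"gripper":0.04},
    {"tx":0.003,"ty":-0.002,"tz":-0.044,"rx":0,"ry":-0.0065,"rz":0.002,"gripper":0.04},
    {"tx":0.003,"ty":-0.002,"tz":-0.056,"rx":0,"ry":-0.0065,"rz":0.002,"gripper":0.04},
    {"tx":0.003,"ty":-0.002,"tz":-0.068,"rx":0,"ry":-0.0065,"rz":0.002,"gripper":0.04},
    {"tx":0.003,"ty":-0.002,"tz":-0.08,"rx":0,"ry":-0.0065,"rz":0.002,"gripper":0.04},
    {"tx":0.003,"ty":-0.002,"tz":-0.09,"rx":0,"ry":-0.0065,"rz":0.002,"gripper":0.04},
    {"tx":0.003,"ty":-0.002,"tz":-0.1,"rx":0,"ry":-0.0065,"rz":0.002,"gripper":0.04},
    {"tx":0.003,"ty":-0.002,"tz":-0.106,"rx":0,"ry":-0.0065,"rz":0.002,"gripper":0.04},
    {"tx":0.003,"ty":-0.002,"tz":-0.109,"rx":0,"ry":-0.0065,"rz":0.002,"gripper":0.04},
    {"tx":0.003,"ty":-0.002,"tz":-0.109,"rx":0,"ry":-0.0065,"rz":0.002,"gripper":0.04},
  ],
)

```text
clock: 7.52
eef_pos: [0.6556, 0.1895, 0.0931]
ee_rot: [179.6, 44.9, 84.2]
wrist_force: [-0.1, 0.3, -1.1]
finger_gap: 0.0511
```

>>> play_rows(
  deltas=[
    {"tx":0,"ty":0,"tz":-0.002,"rx":0,"ry":0,"rz":0,"gripper":0.04},
    {"tx":0,"ty":0,"tz":-0.004,"rx":0,"ry":0,"rz":0,"gripper":0.04},
    {"tx":0,"ty":0,"tz":-0.006,"rx":0,"ry":0,"rz":0,"gripper":0.04},
    {"tx":0,"ty":0,"tz":-0.006,"rx":0,"ry":0,"rz":0,"gripper":0.04},
    {"tx":0,"ty":0,"tz":-0.006,"rx":0,"ry":0,"rz":0,"gripper":0.04},
  ],
)

```text
clock: 7.93
eef_pos: [0.6559, 0.1896, 0.0881]
ee_rot: [179.6, 44.9, 84.2]
wrist_force: [-0.0, -1.0, -0.7]
finger_gap: 0.0509
```

>>> play_rows(
  deltas=[
    {"tx":0,"ty":0,"tz":-0.001,"rx":0,"ry":0,"rz":0,"gripper":0.04},
    {"tx":0,"ty":0,"tz":-0.002,"rx":0,"ry":0,"rz":0,"gripper":0.04},
    {"tx":0,"ty":0,"tz":-0.003,"rx":0,"ry":0,"rz":0,"gripper":0.04},
    {"tx":0,"ty":0,"tz":-0.003,"rx":0,"ry":0,"rz":0,"gripper":0.04},
    {"tx":0,"ty":0,"tz":-0.003,"rx":0,"ry":0,"rz":0,"gripper":0.04},
  ],
)

```text
clock: 8.35
eef_pos: [0.6562, 0.1898, 0.0869]
ee_rot: [179.5, 44.9, 84.1]
wrist_force: [-2.1, 1.1, 6.0]
finger_gap: 0.0513
```

>>> play_rows(
  deltas=[
    {"tx":0,"ty":0,"tz":0.001,"rx":0,"ry":0,"rz":0,"gripper":0.066},
    {"tx":0,"ty":0,"tz":0.001,"rx":0,"ry":0,"rz":0,"gripper":0.066},
    {"tx":0,"ty":0,"tz":0.001,"rx":0,"ry":0,"rz":0,"gripper":0.066},
    {"tx":0,"ty":0,"tz":0.001,"rx":0,"ry":0,"rz":0,"gripper":0.066},
    {"tx":0.001,"ty":0.01,"tz":0.01,"rx":0,"ry":0,"rz":0,"gripper":0.066},
    {"tx":0.002,"ty":0.025,"tz":0.025,"rx":0,"ry":0,"rz":0,"gripper":0.066},
    {"tx":0.004,"ty":0.045,"tz":0.045,"rx":0,"ry":0,"rz":0,"gripper":0.066},
    {"tx":0.006,"ty":0.065,"tz":0.065,"rx":0,"ry":0,"rz":0,"gripper":0.085},
    {"tx":0.008,"ty":0.085,"tz":0.09,"rx":0,"ry":0,"rz":0,"gripper":0.085},
    {"tx":0.008,"ty":0.085,"tz":0.13,"rx":0,"ry":0,"rz":0,"gripper":0.085},
    {"tx":0.008,"ty":0.085,"tz":0.17,"rx":0,"ry":0,"rz":0,"gripper":0.085},
    {"tx":0.008,"ty":0.085,"tz":0.2,"rx":0,"ry":0,"rz":0,"gripper":0.085},
  ],
)

```text
clock: 9.35
eef_pos: [0.6639, 0.2762, 0.2891]
ee_rot: [179.3, 44.8, 84.1]
wrist_force: [0.9, 0.1, 1.2]
finger_gap: 0.0849
```

```bash
cat > jars.py <<'E'
from fit import *
T=manip.read_camera("top"); S=manip.read_camera("scene"); D=[manip.cut_out("jar1",p) for p in (T,S)]
for g in sys.argv[1:]:
    q=np.array([*map(float,g.split(",")),0])[[0,1,3,2]]; q[2]=.026; v=[]
    for p,d in zip((T,S),D):
        r=near(d,proj(p,q[:3]),25)
        if r is not None: v.append((p,r)); print(len(v),*[np.round(x,4) for x in fit(JAR,[(p,r)],q)])
    if v: 
        qq,c=fit(JAR,v,q); print("all",qq.round(4),round(c,3)); print("hover:",end=""); P,Rt=grasp_pose(qq[[0,1,3]],back=.12); print(P.round(4)); delta(P,Rt)
cv2.imwrite("pics/last.png",np.hstack([T["image"][90:370,110:550],S["image"][100:380,150:450]]))
E
python3 jars.py .5734,-.1585,1.555 .4447,.0490,1.855
```

```text
1 [ 0.5725 -0.1589  0.026   1.5009] 0.066
2 [ 0.5735 -0.1589  0.026   1.5735] 0.0963
all [ 0.5723 -0.1576  0.026   1.5141] 0.087
hover:[ 0.5678 -0.2368  0.0973]
d [-0.0964, -0.5124, -0.1899] w [1.5619, -0.1126, 0.0374] deg 89.7
1 [0.4443 0.0493 0.026  1.8181] 0.0388
2 [0.4458 0.0469 0.026  1.8467] 0.0634
all [0.4452 0.0482 0.026  1.844 ] 0.061
hover:[ 0.4666 -0.0281  0.0973]
d [-0.1976, -0.3037, -0.1899] w [1.5667, 0.1461, 0.2966] deg 91.7
```

View pics/last.png

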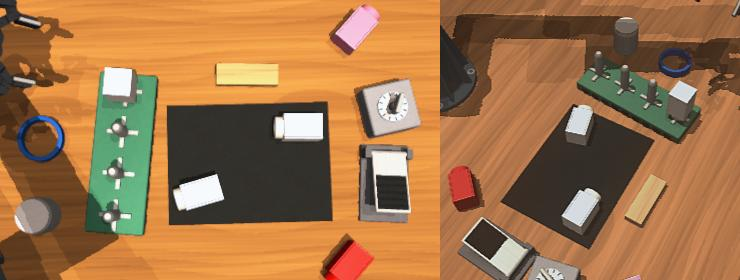

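The far peg carries its jar upright and seated. The two remaining jars on the mat haven't moved.

>>> play_rows(
  deltas=[
    {"tx":-0.01,"ty":-0.04,"tz":0,"rx":0.1,"ry":-0.006,"rz":0.003,"gripper":0.085},
    {"tx":-0.02,"ty":-0.08,"tz":0,"rx":0.22,"ry":-0.013,"rz":0.007,"gripper":0.085},
    {"tx":-0.03,"ty":-0.12,"tz":0,"rx":0.34,"ry":-0.02,"rz":0.01,"gripper":0.085},
    {"tx":-0.04,"ty":-0.16,"tz":0,"rx":0.46,"ry":-0.027,"rz":0.015,"gripper":0.085},
    {"tx":-0.05,"ty":-0.2,"tz":0,"rx":0.58,"ry":-0.033,"rz":0.018,"gripper":0.085},
    {"tx":-0.06,"ty":-0.24,"tz":0,"rx":0.7,"ry":-0.04,"rz":0.022,"gripper":0.085},
    {"tx":-0.065,"ty":-0.28,"tz":0,"rx":0.82,"ry":-0.047,"rz":0.026,"gripper":0.085},
    {"tx":-0.07,"ty":-0.32,"tz":0,"rx":0.94,"ry":-0.054,"rz":0.03,"gripper":0.085},
    {"tx":-0.075,"ty":-0.36,"tz":0,"rx":1.06,"ry":-0.06,"rz":0.034,"gripper":0.085},
    {"tx":-0.08,"ty":-0.4,"tz":-0.02,"rx":1.18,"ry":-0.068,"rz":0.038,"gripper":0.085},
    {"tx":-0.085,"ty":-0.44,"tz":-0.04,"rx":1.3,"ry":-0.075,"rz":0.042,"gripper":0.085},
    {"tx":-0.09,"ty":-0.475,"tz":-0.06,"rx":1.42,"ry":-0.082,"rz":0.046,"gripper":0.085},
    {"tx":-0.094,"ty":-0.51,"tz":-0.09,"rx":1.54,"ry":-0.09,"rz":0.05,"gripper":0.085},
    {"tx":-0.094,"ty":-0.51,"tz":-0.13,"rx":1.562,"ry":-0.09,"rz":0.05,"gripper":0.085},
    {"tx":-0.094,"ty":-0.51,"tz":-0.13,"rx":1.562,"ry":-0.09,"rz":0.05,"gripper":0.085},
  ],
)

```text
clock: 10.8
eef_pos: [0.5645, -0.2362, 0.1424]
ee_rot: [-178.2, -45.6, 86.5]
wrist_force: [-1.6, 2.1, -2.2]
finger_gap: 0.0849
```

```bash
python3 look.py .5730 -.1585 1.54 w3
```

```text
[-49.7  39.9  71.7  29.  104.  -49.1] [-1.6  2.1 -2.2]
[([194, 87, 73, 95], 0.88), ([595, 367, 91, 81], 0.88), ([326, 249, 73, 130], 0.78), ([6, 382, 13, 36], 0.69)] [325. 254.]
[ 0.5732 -0.1594  0.026   1.5288] 0.0474
[([229, 176, 35, 32], 0.97), ([464, 120, 46, 45], 0.67), ([307, 283, 48, 34], 0.59), ([411, 215, 50, 29], 0.57)] [411. 216.]
[ 0.5718 -0.1576  0.026   1.5247] 0.0538
2 [ 0.5728 -0.1589  0.026   1.5622] 0.0575
2 [ 0.5727 -0.1578  0.021   1.5328] 0.0412
d [0.0022, 0.0813, -0.1446] w [0.005, -0.0052, -0.0015] deg 0.4
```

>>> play_rows(
  deltas=[
    {"tx":0.001,"ty":0,"tz":-0.03,"rx":0.005,"ry":-0.005,"rz":-0.01,"gripper":0.085},
    {"tx":0.001,"ty":0,"tz":-0.06,"rx":0.005,"ry":-0.005,"rz":-0.01,"gripper":0.085},
    {"tx":0.001,"ty":0.021,"tz":-0.081,"rx":0.005,"ry":-0.005,"rz":-0.01,"gripper":0.085},
    {"tx":0.001,"ty":0.042,"tz":-0.103,"rx":0.005,"ry":-0.005,"rz":-0.01,"gripper":0.085},
    {"tx":0.002,"ty":0.061,"tz":-0.124,"rx":0.005,"ry":-0.005,"rz":-0.01,"gripper":0.085},
    {"tx":0.002,"ty":0.071,"tz":-0.135,"rx":0.005,"ry":-0.005,"rz":-0.01,"gripper":0.085},
    {"tx":0.002,"ty":0.081,"tz":-0.145,"rx":0.005,"ry":-0.005,"rz":-0.01,"gripper":0.085},
    {"tx":0.002,"ty":0.081,"tz":-0.145,"rx":0.005,"ry":-0.005,"rz":-0.01,"gripper":0.085},
    {"tx":0.002,"ty":0.081,"tz":-0.145,"rx":0.005,"ry":-0.005,"rz":-0.01,"gripper":0.04},
    {"tx":0.002,"ty":0.081,"tz":-0.145,"rx":0.005,"ry":-0.005,"rz":-0.01,"gripper":0.04},
    {"tx":0.002,"ty":0.081,"tz":-0.145,"rx":0.005,"ry":-0.005,"rz":-0.01,"gripper":0.04},
    {"tx":0.002,"ty":0.081,"tz":-0.145,"rx":0.005,"ry":-0.005,"rz":-0.01,"gripper":0.04},
    {"tx":0.002,"ty":0.081,"tz":-0.145,"rx":0.005,"ry":-0.005,"rz":-0.01,"gripper":0.04},
    {"tx":0.002,"ty":0.081,"tz":-0.145,"rx":0.005,"ry":-0.005,"rz":-0.01,"gripper":0.04},
  ],
)

```text
clock: 12.17
eef_pos: [0.5731, -0.1565, 0.0117]
ee_rot: [179.9, -45.0, 87.6]
wrist_force: [0.7, -2.5, 7.0]
finger_gap: 0.0507
```

Run:
```python
from h import *
s=manip.state(); print(s["eef_pos"].round(4),s["ee_rot"].round(2),s["finger_gap"])
```

```text
[ 0.5731 -0.1565  0.0117] [179.92 -44.96  87.61] 0.05067786323396027
```

>>> play_rows(
  deltas=[
    {"tx":0,"ty":0,"tz":0.02,"rx":0,"ry":0,"rz":0,"gripper":0.04},
    {"tx":0,"ty":0,"tz":0.05,"rx":0,"ry":0,"rz":0,"gripper":0.04},
    {"tx":0,"ty":0,"tz":0.09,"rx":0,"ry":0,"rz":0,"gripper":0.04},
    {"tx":0,"ty":0,"tz":0.13,"rx":0,"ry":0,"rz":0,"gripper":0.04},
    {"tx":0,"ty":0,"tz":0.17,"rx":0,"ry":0,"rz":0,"gripper":0.04},
    {"tx":0.0,"ty":0.0,"tz":0.21,"rx":0,"ry":0,"rz":0,"gripper":0.04},
    {"tx":0.0,"ty":0.0,"tz":0.27,"rx":0,"ry":0,"rz":0,"gripper":0.04},
    {"tx":0.0,"ty":0.0,"tz":0.27,"rx":0,"ry":0,"rz":0,"gripper":0.04},
    {"tx":0.0,"ty":0.0,"tz":0.27,"rx":0,"ry":0,"rz":0,"gripper":0.04},
  ],
)

```text
clock: 12.92
eef_pos: [0.5736, -0.1564, 0.2861]
ee_rot: [179.5, -44.7, 88.0]
wrist_force: [0.3, -0.0, -1.3]
finger_gap: 0.0512
```

```bash
python3 place.py .5726 -.1583 1.53 .5731 -.1565 .0117 179.92 -44.96 87.61 .571 .209 .215 -95.5
```

```text
jar in tool [ 0.0088 -0.0004 -0.0114]
d [-0.0039, 0.3512, -0.0729] w [-1.561, 0.1128, -0.0478] deg 89.7
[-45.   25.4  75.5  33.5 109.2 -40.2] [ 0.3 -0.  -1.3] 0.051178482855928534
```

>>> play_rows(
  deltas=[
    {"tx":0,"ty":0.027,"tz":0,"rx":-0.12,"ry":0.0087,"rz":-0.0037,"gripper":0.04},
    {"tx":0,"ty":0.054,"tz":0,"rx":-0.24,"ry":0.0174,"rz":-0.0074,"gripper":0.04},
    {"tx":0,"ty":0.081,"tz":0,"rx":-0.36,"ry":0.026,"rz":-0.011,"gripper":0.04},
    {"tx":0,"ty":0.108,"tz":0,"rx":-0.48,"ry":0.0347,"rz":-0.0147,"gripper":0.04},
    {"tx":0,"ty":0.135,"tz":0,"rx":-0.6,"ry":0.0434,"rz":-0.0184,"gripper":0.04},
    {"tx":0,"ty":0.162,"tz":0,"rx":-0.72,"ry":0.052,"rz":-0.022,"gripper":0.04},
    {"tx":-0.001,"ty":0.189,"tz":0,"rx":-0.84,"ry":0.0607,"rz":-0.0257,"gripper":0.04},
    {"tx":-0.002,"ty":0.216,"tz":0,"rx":-0.96,"ry":0.0694,"rz":-0.0294,"gripper":0.04},
    {"tx":-0.003,"ty":0.243,"tz":0,"rx":-1.08,"ry":0.078,"rz":-0.033,"gripper":0.04},
    {"tx":-0.004,"ty":0.27,"tz":0,"rx":-1.2,"ry":0.0867,"rz":-0.0367,"gripper":0.04},
    {"tx":-0.004,"ty":0.297,"tz":0,"rx":-1.32,"ry":0.0954,"rz":-0.0404,"gripper":0.04},
    {"tx":-0.004,"ty":0.324,"tz":0,"rx":-1.44,"ry":0.104,"rz":-0.044,"gripper":0.04},
    {"tx":-0.004,"ty":0.351,"tz":0,"rx":-1.561,"ry":0.1128,"rz":-0.0478,"gripper":0.04},
    {"tx":-0.004,"ty":0.351,"tz":-0.03,"rx":-1.561,"ry":0.1128,"rz":-0.0478,"gripper":0.04},
    {"tx":-0.004,"ty":0.351,"tz":-0.06,"rx":-1.561,"ry":0.1128,"rz":-0.0478,"gripper":0.04},
    {"tx":-0.004,"ty":0.351,"tz":-0.073,"rx":-1.561,"ry":0.1128,"rz":-0.0478,"gripper":0.04},
    {"tx":-0.004,"ty":0.351,"tz":-0.073,"rx":-1.561,"ry":0.1128,"rz":-0.0478,"gripper":0.04},
    {"tx":-0.004,"ty":0.351,"tz":-0.073,"rx":-1.561,"ry":0.1128,"rz":-0.0478,"gripper":0.04},
  ],
)

```text
clock: 14.42
eef_pos: [0.5678, 0.1955, 0.2068]
ee_rot: [-179.8, 44.7, 84.1]
wrist_force: [-0.4, 0.5, -0.6]
finger_gap: 0.0514
```

```bash
python3 place.py .5726 -.1583 1.53 .5731 -.1565 .0117 179.92 -44.96 87.61 .571 .209 .091 -95.5
python3 - <<'E'
from h import *
c=[]
for n,(x,y) in (("top",(120,130)),("scene",(290,110))):
    p=manip.read_camera(n); c.append(cv2.resize(p["image"][y:y+200,x:x+190],None,fx=2,fy=2,interpolation=cv2.INTER_CUBIC))
cv2.imwrite("pics/pl2.png",np.hstack(c))
E
```

```text
jar in tool [ 0.0088 -0.0004 -0.0114]
d [0.0018, -0.0008, -0.1176] w [-0.0058, -0.0016, 0.0097] deg 0.7
[ 26.9  35.3  70.4 -36.8 100.1  34.8] [-0.4  0.5 -0.6] 0.05138741723649175
```

View pics/pl2.png

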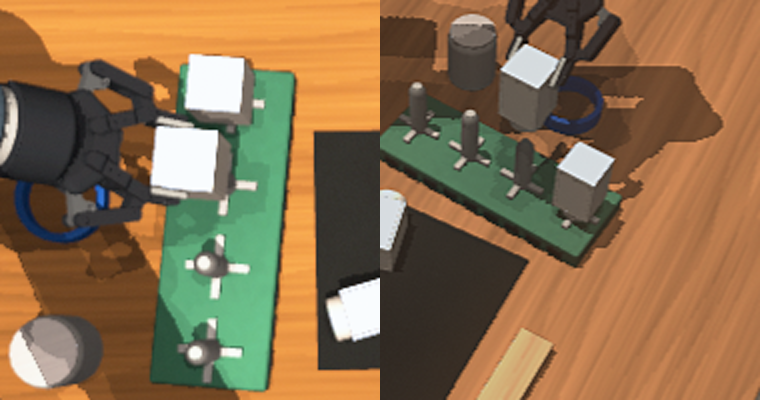

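The jar hangs inverted over the second peg. Both crops show it in line with the peg and clear of its seated neighbour.

>>> play_rows(
  deltas=[
    {"tx":0.002,"ty":-0.001,"tz":-0.012,"rx":0,"ry":0,"rz":0.005,"gripper":0.04},
    {"tx":0.002,"ty":-0.001,"tz":-0.024,"rx":0,"ry":0,"rz":0.005,"gripper":0.04},
    {"tx":0.002,"ty":-0.001,"tz":-0.036,"rx":0,"ry":0,"rz":0.005,"gripper":0.04},
    {"tx":0.002,"ty":-0.001,"tz":-0.048,"rx":0,"ry":0,"rz":0.005,"gripper":0.04},
    {"tx":0.002,"ty":-0.001,"tz":-0.06,"rx":0,"ry":0,"rz":0.005,"gripper":0.04},
    {"tx":0.002,"ty":-0.001,"tz":-0.072,"rx":0,"ry":0,"rz":0.005,"gripper":0.04},
    {"tx":0.002,"ty":-0.001,"tz":-0.084,"rx":0,"ry":0,"rz":0.005,"gripper":0.04},
    {"tx":0.002,"ty":-0.001,"tz":-0.096,"rx":0,"ry":0,"rz":0.005,"gripper":0.04},
    {"tx":0.002,"ty":-0.001,"tz":-0.106,"rx":0,"ry":0,"rz":0.005,"gripper":0.04},
    {"tx":0.002,"ty":-0.001,"tz":-0.112,"rx":0,"ry":0,"rz":0.005,"gripper":0.04},
    {"tx":0.002,"ty":-0.001,"tz":-0.115,"rx":0,"ry":0,"rz":0.005,"gripper":0.04},
    {"tx":0.002,"ty":-0.001,"tz":-0.117,"rx":0,"ry":0,"rz":0.005,"gripper":0.04},
    {"tx":0.002,"ty":-0.001,"tz":-0.117,"rx":0,"ry":0,"rz":0.005,"gripper":0.04},
    {"tx":0.002,"ty":-0.001,"tz":-0.117,"rx":0,"ry":0,"rz":0.005,"gripper":0.04},
  ],
)

```text
clock: 15.68
eef_pos: [0.5703, 0.1958, 0.0906]
ee_rot: [180.0, 44.6, 84.3]
wrist_force: [0.0, 0.3, -1.8]
finger_gap: 0.0512
```

>>> play_rows(
  deltas=[
    {"tx":0,"ty":0,"tz":-0.0015,"rx":0,"ry":0,"rz":0,"gripper":0.04},
    {"tx":0,"ty":0,"tz":-0.003,"rx":0,"ry":0,"rz":0,"gripper":0.04},
    {"tx":0,"ty":0,"tz":-0.004,"rx":0,"ry":0,"rz":0,"gripper":0.04},
    {"tx":0,"ty":0,"tz":-0.004,"rx":0,"ry":0,"rz":0,"gripper":0.04},
    {"tx":0,"ty":0,"tz":-0.004,"rx":0,"ry":0,"rz":0,"gripper":0.04},
  ],
)

```text
clock: 16.1
eef_pos: [0.5706, 0.196, 0.0887]
ee_rot: [179.8, 44.6, 84.2]
wrist_force: [-2.8, 1.8, 9.1]
finger_gap: 0.0513
```

>>> play_rows(
  deltas=[
    {"tx":0,"ty":0,"tz":0.001,"rx":0,"ry":0,"rz":0,"gripper":0.064},
    {"tx":0,"ty":0,"tz":0.001,"rx":0,"ry":0,"rz":0,"gripper":0.064},
    {"tx":0,"ty":0,"tz":0.001,"rx":0,"ry":0,"rz":0,"gripper":0.064},
    {"tx":0,"ty":0,"tz":0.001,"rx":0,"ry":0,"rz":0,"gripper":0.064},
    {"tx":0.001,"ty":0.01,"tz":0.01,"rx":0,"ry":0,"rz":0,"gripper":0.064},
    {"tx":0.002,"ty":0.025,"tz":0.025,"rx":0,"ry":0,"rz":0,"gripper":0.064},
    {"tx":0.004,"ty":0.045,"tz":0.045,"rx":0,"ry":0,"rz":0,"gripper":0.064},
    {"tx":0.006,"ty":0.065,"tz":0.065,"rx":0,"ry":0,"rz":0,"gripper":0.07},
    {"tx":0.008,"ty":0.085,"tz":0.09,"rx":0,"ry":0,"rz":0,"gripper":0.085},
    {"tx":0.008,"ty":0.085,"tz":0.13,"rx":0,"ry":0,"rz":0,"gripper":0.085},
    {"tx":0.008,"ty":0.085,"tz":0.17,"rx":0,"ry":0,"rz":0,"gripper":0.085},
    {"tx":0.008,"ty":0.085,"tz":0.2,"rx":0,"ry":0,"rz":0,"gripper":0.085},
    {"tx":0.008,"ty":0.085,"tz":0.2,"rx":0,"ry":0,"rz":0,"gripper":0.085},
  ],
)

```text
clock: 17.18
eef_pos: [0.5799, 0.2826, 0.2955]
ee_rot: [179.1, 44.2, 83.7]
wrist_force: [0.5, 0.4, 1.3]
finger_gap: 0.0849
```

```bash
python3 jars.py .4447,.0490,1.845
```

```text
1 [0.4447 0.0479 0.026  1.8512] 0.0741
2 [0.4454 0.0478 0.026  1.8589] 0.0714
all [0.445  0.0495 0.026  1.8628] 0.074
hover:[ 0.4678 -0.0264  0.0973]
d [-0.1096, -0.3072, -0.1875] w [1.5655, 0.1494, 0.3057] deg 91.8
```

>>> play_rows(
  deltas=[
    {"tx":-0.01,"ty":-0.03,"tz":0,"rx":0.12,"ry":0.0115,"rz":0.0235,"gripper":0.085},
    {"tx":-0.02,"ty":-0.06,"tz":0,"rx":0.24,"ry":0.023,"rz":0.047,"gripper":0.085},
    {"tx":-0.03,"ty":-0.09,"tz":0,"rx":0.36,"ry":0.0345,"rz":0.07,"gripper":0.085},
    {"tx":-0.04,"ty":-0.12,"tz":0,"rx":0.48,"ry":0.046,"rz":0.094,"gripper":0.085},
    {"tx":-0.05,"ty":-0.15,"tz":0,"rx":0.6,"ry":0.0575,"rz":0.117,"gripper":0.085},
    {"tx":-0.06,"ty":-0.18,"tz":0,"rx":0.72,"ry":0.069,"rz":0.141,"gripper":0.085},
    {"tx":-0.07,"ty":-0.21,"tz":0,"rx":0.84,"ry":0.08,"rz":0.164,"gripper":0.085},
    {"tx":-0.08,"ty":-0.235,"tz":0,"rx":0.96,"ry":0.092,"rz":0.188,"gripper":0.085},
    {"tx":-0.09,"ty":-0.26,"tz":0,"rx":1.08,"ry":0.103,"rz":0.211,"gripper":0.085},
    {"tx":-0.1,"ty":-0.28,"tz":-0.02,"rx":1.2,"ry":0.115,"rz":0.235,"gripper":0.085},
    {"tx":-0.105,"ty":-0.3,"tz":-0.04,"rx":1.32,"ry":0.126,"rz":0.258,"gripper":0.085},
    {"tx":-0.109,"ty":-0.307,"tz":-0.06,"rx":1.44,"ry":0.137,"rz":0.282,"gripper":0.085},
    {"tx":-0.109,"ty":-0.307,"tz":-0.09,"rx":1.5655,"ry":0.1494,"rz":0.3057,"gripper":0.085},
    {"tx":-0.109,"ty":-0.307,"tz":-0.128,"rx":1.5655,"ry":0.1494,"rz":0.3057,"gripper":0.085},
    {"tx":-0.109,"ty":-0.307,"tz":-0.128,"rx":1.5655,"ry":0.1494,"rz":0.3057,"gripper":0.085},
    {"tx":-0.109,"ty":-0.307,"tz":-0.128,"rx":1.5655,"ry":0.1494,"rz":0.3057,"gripper":0.085},
  ],
)

```text
clock: 18.72
eef_pos: [0.4671, -0.0251, 0.1562]
ee_rot: [-179.5, -45.4, 106.2]
wrist_force: [0.6, 0.1, 0.5]
finger_gap: 0.0852
```

```bash
python3 look.py .4450 .0485 1.856 w4
```

```text
[-37.   23.2  95.3  25.2  99.8 -57.8] [0.6 0.1 0.5]
[([601, 126, 79, 133], 0.78), ([315, 258, 73, 123], 0.66)] [315. 262.]
[0.4447 0.0491 0.026  1.8393] 0.0381
[([464, 118, 48, 48], 0.82), ([231, 173, 33, 36], 0.78), ([307, 283, 48, 38], 0.77), ([226, 217, 36, 33], 0.76)] [312. 281.]
[0.444  0.0496 0.026  1.8285] 0.0692
2 [0.4444 0.0495 0.026  1.827 ] 0.0575
2 [0.4444 0.0507 0.0205 1.8324] 0.039
d [-0.0268, 0.0802, -0.1481] w [0.0024, 0.0037, -0.0065] deg 0.4
```

>>> play_rows(
  deltas=[
    {"tx":-0.005,"ty":0,"tz":-0.03,"rx":0.002,"ry":0.004,"rz":-0.022,"gripper":0.085},
    {"tx":-0.005,"ty":0,"tz":-0.063,"rx":0.002,"ry":0.004,"rz":-0.022,"gripper":0.085},
    {"tx":-0.01,"ty":0.021,"tz":-0.084,"rx":0.002,"ry":0.004,"rz":-0.022,"gripper":0.085},
    {"tx":-0.016,"ty":0.042,"tz":-0.105,"rx":0.002,"ry":0.004,"rz":-0.022,"gripper":0.085},
    {"tx":-0.021,"ty":0.061,"tz":-0.126,"rx":0.002,"ry":0.004,"rz":-0.022,"gripper":0.085},
    {"tx":-0.024,"ty":0.071,"tz":-0.137,"rx":0.002,"ry":0.004,"rz":-0.022,"gripper":0.085},
    {"tx":-0.0265,"ty":0.081,"tz":-0.148,"rx":0.002,"ry":0.004,"rz":-0.022,"gripper":0.085},
    {"tx":-0.0265,"ty":0.081,"tz":-0.148,"rx":0.002,"ry":0.004,"rz":-0.022,"gripper":0.085},
    {"tx":-0.0265,"ty":0.081,"tz":-0.148,"rx":0.002,"ry":0.004,"rz":-0.022,"gripper":0.04},
    {"tx":-0.0265,"ty":0.081,"tz":-0.148,"rx":0.002,"ry":0.004,"rz":-0.022,"gripper":0.04},
    {"tx":-0.0265,"ty":0.081,"tz":-0.148,"rx":0.002,"ry":0.004,"rz":-0.022,"gripper":0.04},
    {"tx":-0.0265,"ty":0.081,"tz":-0.148,"rx":0.002,"ry":0.004,"rz":-0.022,"gripper":0.04},
    {"tx":-0.0265,"ty":0.081,"tz":-0.148,"rx":0.002,"ry":0.004,"rz":-0.022,"gripper":0.04},
    {"tx":-0.0265,"ty":0.081,"tz":-0.148,"rx":0.002,"ry":0.004,"rz":-0.022,"gripper":0.04},
  ],
)

```text
clock: 20.08
eef_pos: [0.4442, 0.0533, 0.0115]
ee_rot: [-179.9, -45.1, 105.3]
wrist_force: [1.0, -1.4, 6.9]
finger_gap: 0.0512
```

>>> play_rows(
  deltas=[
    {"tx":0,"ty":0,"tz":0.02,"rx":0,"ry":0,"rz":0,"gripper":0.04},
    {"tx":0,"ty":0,"tz":0.05,"rx":0,"ry":0,"rz":0,"gripper":0.04},
    {"tx":0,"ty":0,"tz":0.09,"rx":0,"ry":0,"rz":0,"gripper":0.04},
    {"tx":0,"ty":0,"tz":0.13,"rx":0,"ry":0,"rz":0,"gripper":0.04},
    {"tx":0,"ty":0,"tz":0.17,"rx":0,"ry":0,"rz":0,"gripper":0.04},
    {"tx":0.0,"ty":0.0,"tz":0.21,"rx":0,"ry":0,"rz":0,"gripper":0.04},
    {"tx":0.0,"ty":0.0,"tz":0.27,"rx":0,"ry":0,"rz":0,"gripper":0.04},
    {"tx":0.0,"ty":0.0,"tz":0.27,"rx":0,"ry":0,"rz":0,"gripper":0.04},
    {"tx":0.0,"ty":0.0,"tz":0.27,"rx":0,"ry":0,"rz":0,"gripper":0.04},
  ],
)

```text
clock: 20.83
eef_pos: [0.4446, 0.0531, 0.2851]
ee_rot: [179.6, -44.8, 105.6]
wrist_force: [0.4, 0.1, -0.9]
finger_gap: 0.0511
```

```bash
python3 place.py .4445 .0494 1.837 .4442 .0533 .0115 -179.9 -45.1 105.3 .487 .217 .215 -95.5
```

```text
jar in tool [ 0.0076 -0.0008 -0.013 ]
d [0.041, 0.1495, -0.0739] w [-1.5685, -0.1317, -0.2893] deg 91.7
[-32.    6.9  98.9  30.2 107.7 -46.9] [ 0.4  0.1 -0.9] 0.05114185629046768
```

>>> play_rows(
  deltas=[
    {"tx":0.003,"ty":0.0115,"tz":0,"rx":-0.12,"ry":-0.01,"rz":-0.022,"gripper":0.04},
    {"tx":0.006,"ty":0.023,"tz":0,"rx":-0.241,"ry":-0.02,"rz":-0.0445,"gripper":0.04},
    {"tx":0.009,"ty":0.0345,"tz":0,"rx":-0.362,"ry":-0.03,"rz":-0.067,"gripper":0.04},
    {"tx":0.012,"ty":0.046,"tz":0,"rx":-0.482,"ry":-0.0405,"rz":-0.089,"gripper":0.04},
    {"tx":0.015,"ty":0.0575,"tz":0,"rx":-0.603,"ry":-0.0506,"rz":-0.111,"gripper":0.04},
    {"tx":0.019,"ty":0.069,"tz":0,"rx":-0.724,"ry":-0.061,"rz":-0.1335,"gripper":0.04},
    {"tx":0.022,"ty":0.0805,"tz":0,"rx":-0.845,"ry":-0.071,"rz":-0.156,"gripper":0.04},
    {"tx":0.025,"ty":0.092,"tz":0,"rx":-0.965,"ry":-0.081,"rz":-0.178,"gripper":0.04},
    {"tx":0.028,"ty":0.1035,"tz":0,"rx":-1.086,"ry":-0.091,"rz":-0.2,"gripper":0.04},
    {"tx":0.031,"ty":0.115,"tz":0,"rx":-1.206,"ry":-0.101,"rz":-0.2225,"gripper":0.04},
    {"tx":0.035,"ty":0.1265,"tz":0,"rx":-1.327,"ry":-0.1114,"rz":-0.245,"gripper":0.04},
    {"tx":0.038,"ty":0.138,"tz":0,"rx":-1.448,"ry":-0.1215,"rz":-0.267,"gripper":0.04},
    {"tx":0.041,"ty":0.1495,"tz":0,"rx":-1.5685,"ry":-0.1317,"rz":-0.2893,"gripper":0.04},
    {"tx":0.041,"ty":0.1495,"tz":-0.03,"rx":-1.5685,"ry":-0.1317,"rz":-0.2893,"gripper":0.04},
    {"tx":0.041,"ty":0.1495,"tz":-0.06,"rx":-1.5685,"ry":-0.1317,"rz":-0.2893,"gripper":0.04},
    {"tx":0.041,"ty":0.1495,"tz":-0.073,"rx":-1.5685,"ry":-0.1317,"rz":-0.2893,"gripper":0.04},
    {"tx":0.041,"ty":0.1495,"tz":-0.073,"rx":-1.5685,"ry":-0.1317,"rz":-0.2893,"gripper":0.04},
    {"tx":0.041,"ty":0.1495,"tz":-0.073,"rx":-1.5685,"ry":-0.1317,"rz":-0.2893,"gripper":0.04},
  ],
)

```text
clock: 22.33
eef_pos: [0.4834, 0.2034, 0.2071]
ee_rot: [-179.9, 44.6, 84.1]
wrist_force: [0.1, 0.1, -0.0]
finger_gap: 0.0511
```

```bash
python3 place.py .4445 .0494 1.837 .4442 .0533 .0115 -179.9 -45.1 105.3 .487 .217 .091 -95.5
```

```text
jar in tool [ 0.0076 -0.0008 -0.013 ]
d [0.0022, -0.0008, -0.1199] w [-0.0066, -0.0007, 0.0086] deg 0.6
[ 30.8  28.   81.3 -34.7  99.3  40. ] [ 0.1  0.1 -0. ] 0.05113951339098728
```

>>> play_rows(
  deltas=[
    {"tx":0.002,"ty":-0.001,"tz":-0.012,"rx":0,"ry":0,"rz":0.005,"gripper":0.04},
    {"tx":0.002,"ty":-0.001,"tz":-0.024,"rx":0,"ry":0,"rz":0.005,"gripper":0.04},
    {"tx":0.002,"ty":-0.001,"tz":-0.036,"rx":0,"ry":0,"rz":0.005,"gripper":0.04},
    {"tx":0.002,"ty":-0.001,"tz":-0.048,"rx":0,"ry":0,"rz":0.005,"gripper":0.04},
    {"tx":0.002,"ty":-0.001,"tz":-0.06,"rx":0,"ry":0,"rz":0.005,"gripper":0.04},
    {"tx":0.002,"ty":-0.001,"tz":-0.072,"rx":0,"ry":0,"rz":0.005,"gripper":0.04},
    {"tx":0.002,"ty":-0.001,"tz":-0.084,"rx":0,"ry":0,"rz":0.005,"gripper":0.04},
    {"tx":0.002,"ty":-0.001,"tz":-0.096,"rx":0,"ry":0,"rz":0.005,"gripper":0.04},
    {"tx":0.002,"ty":-0.001,"tz":-0.106,"rx":0,"ry":0,"rz":0.005,"gripper":0.04},
    {"tx":0.002,"ty":-0.001,"tz":-0.112,"rx":0,"ry":0,"rz":0.005,"gripper":0.04},
    {"tx":0.002,"ty":-0.001,"tz":-0.116,"rx":0,"ry":0,"rz":0.005,"gripper":0.04},
    {"tx":0.002,"ty":-0.001,"tz":-0.119,"rx":0,"ry":0,"rz":0.005,"gripper":0.04},
    {"tx":0.002,"ty":-0.001,"tz":-0.121,"rx":0,"ry":0,"rz":0.005,"gripper":0.04},
    {"tx":0.002,"ty":-0.001,"tz":-0.121,"rx":0,"ry":0,"rz":0.005,"gripper":0.04},
    {"tx":0.002,"ty":-0.001,"tz":-0.121,"rx":0,"ry":0,"rz":0.005,"gripper":0.04},
  ],
)

```text
clock: 23.58
eef_pos: [0.4856, 0.2032, 0.0867]
ee_rot: [180.0, 44.6, 84.3]
wrist_force: [-0.7, -0.1, 1.9]
finger_gap: 0.0509
```

>>> play_rows(
  deltas=[
    {"tx":0,"ty":0,"tz":-0.001,"rx":0,"ry":0,"rz":0,"gripper":0.04},
    {"tx":0,"ty":0,"tz":-0.002,"rx":0,"ry":0,"rz":0,"gripper":0.04},
    {"tx":0,"ty":0,"tz":-0.002,"rx":0,"ry":0,"rz":0,"gripper":0.04},
    {"tx":0,"ty":0,"tz":-0.002,"rx":0,"ry":0,"rz":0,"gripper":0.04},
  ],
)

```text
clock: 23.92
eef_pos: [0.4857, 0.2033, 0.0865]
ee_rot: [179.9, 44.6, 84.2]
wrist_force: [-4.1, 2.0, 11.1]
finger_gap: 0.0515
```

>>> play_rows(
  deltas=[
    {"tx":0,"ty":0,"tz":0.001,"rx":0,"ry":0,"rz":0,"gripper":0.064},
    {"tx":0,"ty":0,"tz":0.001,"rx":0,"ry":0,"rz":0,"gripper":0.064},
    {"tx":0,"ty":0,"tz":0.001,"rx":0,"ry":0,"rz":0,"gripper":0.064},
    {"tx":0,"ty":0,"tz":0.001,"rx":0,"ry":0,"rz":0,"gripper":0.064},
    {"tx":0.001,"ty":0.01,"tz":0.01,"rx":0,"ry":0,"rz":0,"gripper":0.064},
    {"tx":0.002,"ty":0.025,"tz":0.025,"rx":0,"ry":0,"rz":0,"gripper":0.064},
    {"tx":0.004,"ty":0.045,"tz":0.045,"rx":0,"ry":0,"rz":0,"gripper":0.064},
    {"tx":0.006,"ty":0.065,"tz":0.065,"rx":0,"ry":0,"rz":0,"gripper":0.07},
    {"tx":0.008,"ty":0.085,"tz":0.09,"rx":0,"ry":0,"rz":0,"gripper":0.085},
    {"tx":0.008,"ty":0.085,"tz":0.13,"rx":0,"ry":0,"rz":0,"gripper":0.085},
    {"tx":0.008,"ty":0.085,"tz":0.17,"rx":0,"ry":0,"rz":0,"gripper":0.085},
    {"tx":0.008,"ty":0.085,"tz":0.2,"rx":0,"ry":0,"rz":0,"gripper":0.085},
    {"tx":0.008,"ty":0.085,"tz":0.2,"rx":0,"ry":0,"rz":0,"gripper":0.085},
  ],
)

```text
clock: 25.0
eef_pos: [0.4955, 0.2903, 0.2926]
ee_rot: [179.2, 44.1, 83.8]
wrist_force: [-0.3, 0.1, -0.3]
finger_gap: 0.0847
```

```bash
python3 jars.py
python3 - <<'E'
from h import *
T=manip.read_camera("top"); S=manip.read_camera("scene")
for n in ("key","key_grip","timer","pedal","pedal_pad"):
    for p in (T,S):
        for d in manip.cut_out(n,p)[:2]: 
            ys,xs=np.nonzero(d["region"]); print(n,round(d["score"],2),np.round(d["rect"],1),round(xs.mean(),1),round(ys.mean(),1), np.round(at(p,xs.mean(),ys.mean(),.093),4))
c=[cv2.resize(p["image"][y:y+130,x:x+130],(390,390),interpolation=cv2.INTER_CUBIC) for p,x,y in ((T,440,160),(S,180,310))]
cv2.imwrite("pics/key.png",np.hstack(c))
a=cv2.imread("pics/last.png"); cv2.imwrite("pics/key2.png",np.vstack([a[:, :],cv2.resize(np.hstack(c),(740,300))]))
delta([.606,-.338,.2],rot_tool(0,0,1))
E
```

```text
key 0.47 [506.8 192.1   9.5  24.3] 507.5 192.9 [ 0.6061 -0.3375  0.093 ]
key 0.49 [259.3 376.9  17.8  18.6] 257.4 376.4 [ 0.6062 -0.3385  0.093 ]
key 0.33 [349.5 200.1 127.8  90.2] 343.2 201.2 [0.5525 0.1399 0.093 ]
key_grip 0.73 [508.8 195.5  16.   25.4] 507.5 193.6 [ 0.6048 -0.3374  0.093 ]
key_grip 0.35 [229.9 174.2  35.9  34.4] 230.3 174.9 [0.6557 0.2021 0.093 ]
key_grip 0.55 [260.5 377.5  17.7  22.3] 258.4 378.3 [ 0.61   -0.3408  0.093 ]
timer 0.94 [497.8 197.2  64.6  59.7] 498.4 197.9 [ 0.5968 -0.3192  0.093 ]
timer 0.68 [233.  242.9  77.  163.5] 234.1 252.7 [0.5033 0.1966 0.093 ]
timer 0.9 [261.3 386.   60.6  59.3] 260.8 386.6 [ 0.6233 -0.3526  0.093 ]
timer 0.58 [352.5 199.9 125.4  88.9] 344.4 201.3 [0.5554 0.141  0.093 ]
pedal 0.69 [496.2 272.6  55.4  79.9] 494.4 272.8 [ 0.4515 -0.3041  0.093 ]
pedal 0.57 [503.4 273.4  35.1  62.9] 500.6 271.4 [ 0.454  -0.3162  0.093 ]
pedal_pad 0.72 [502.  273.   36.2  59.7] 500.4 271.3 [ 0.4542 -0.3158  0.093 ]
pedal_pad 0.89 [207.2 345.3  65.5  59. ] 205.1 346.5 [ 0.4754 -0.3383  0.093 ]
d [0.1126, -0.6261, -0.084] w [0.5697, -0.6296, -1.3914] deg 93.4
```

View pics/key2.png

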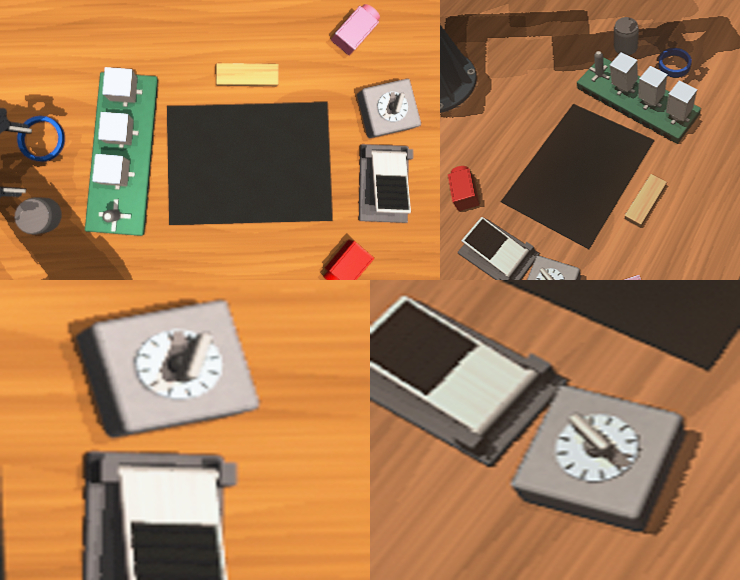

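All three jars are seated upright on the three far pegs and the mat is empty. The key bow stands at roughly azimuth -24° (crop pixels (186,378) to (212,332)). Next I move above the key.

```bash
python3 -c "
from h import *
delta([.606,-.338,.2],rot_tool(156,0,1)); print(manip.state()['joints'])"
```

```text
d [0.1126, -0.6261, -0.084] w [0.7164, 0.416, 1.1838] deg 82.8
[ 36.27451528  31.84438256  66.50021093 -34.01016809 111.14589488
  37.90231673]
```

>>> play_rows(
  deltas=[
    {"tx":0.006,"ty":-0.035,"tz":0,"rx":0.04,"ry":0.023,"rz":0.066,"gripper":0.085},
    {"tx":0.012,"ty":-0.07,"tz":0,"rx":0.08,"ry":0.046,"rz":0.132,"gripper":0.085},
    {"tx":0.019,"ty":-0.104,"tz":0,"rx":0.12,"ry":0.069,"rz":0.197,"gripper":0.085},
    {"tx":0.025,"ty":-0.139,"tz":0,"rx":0.159,"ry":0.092,"rz":0.263,"gripper":0.085},
    {"tx":0.031,"ty":-0.174,"tz":0,"rx":0.199,"ry":0.116,"rz":0.329,"gripper":0.085},
    {"tx":0.037,"ty":-0.209,"tz":0,"rx":0.239,"ry":0.139,"rz":0.395,"gripper":0.085},
    {"tx":0.044,"ty":-0.243,"tz":0,"rx":0.279,"ry":0.162,"rz":0.46,"gripper":0.085},
    {"tx":0.05,"ty":-0.278,"tz":0,"rx":0.318,"ry":0.185,"rz":0.526,"gripper":0.085},
    {"tx":0.056,"ty":-0.313,"tz":0,"rx":0.358,"ry":0.208,"rz":0.592,"gripper":0.085},
    {"tx":0.063,"ty":-0.348,"tz":-0.01,"rx":0.398,"ry":0.231,"rz":0.658,"gripper":0.085},
    {"tx":0.069,"ty":-0.383,"tz":-0.02,"rx":0.438,"ry":0.254,"rz":0.723,"gripper":0.085},
    {"tx":0.075,"ty":-0.417,"tz":-0.03,"rx":0.478,"ry":0.277,"rz":0.789,"gripper":0.085},
    {"tx":0.081,"ty":-0.452,"tz":-0.04,"rx":0.517,"ry":0.3,"rz":0.855,"gripper":0.085},
    {"tx":0.088,"ty":-0.487,"tz":-0.05,"rx":0.557,"ry":0.324,"rz":0.921,"gripper":0.085},
    {"tx":0.094,"ty":-0.522,"tz":-0.06,"rx":0.597,"ry":0.347,"rz":0.987,"gripper":0.085},
    {"tx":0.1,"ty":-0.556,"tz":-0.07,"rx":0.637,"ry":0.37,"rz":1.052,"gripper":0.085},
    {"tx":0.106,"ty":-0.591,"tz":-0.08,"rx":0.677,"ry":0.393,"rz":1.118,"gripper":0.085},
    {"tx":0.1126,"ty":-0.626,"tz":-0.084,"rx":0.7164,"ry":0.416,"rz":1.1838,"gripper":0.085},
    {"tx":0.1126,"ty":-0.626,"tz":-0.084,"rx":0.7164,"ry":0.416,"rz":1.1838,"gripper":0.085},
    {"tx":0.1126,"ty":-0.626,"tz":-0.084,"rx":0.7164,"ry":0.416,"rz":1.1838,"gripper":0.085},
  ],
)

```text
clock: 27.47
eef_pos: [0.6048, -0.3404, 0.1971]
ee_rot: [180.0, -0.2, 155.8]
wrist_force: [-0.5, 0.6, 0.4]
finger_gap: 0.085
```

```bash
cat > key.py <<'E'
from fit import *
KB=[box(-.02,.02,-.0045,.0045,-.014,.014)]
s=manip.state(); print(np.round(s["joints"],1))
p=manip.read_camera("wrist"); T=manip.read_camera("top"); S=manip.read_camera("scene"); v=[]
for c in (p,T,S):
    u0=proj(c,[.606,-.338,.093]); d=[e for n in ("key","key_grip") for e in manip.cut_out(n,c) if np.hypot(*(np.array(e["rect"][:2])-u0))<60]
    for e in d: print(round(e["score"],2),np.round(e["rect"]),u0.round(),e["region"].sum())
    if d: v.append((c,max(d,key=lambda e:e["score"])["region"]))
for vv in [v]+[[x] for x in v]: print(*[np.round(a,4) for a in fit(KB,vv,[.606,-.338,.093,np.radians(float(sys.argv[1]))])])
im=p["image"].copy(); q=fit(KB,v[:1],[.606,-.338,.093,np.radians(float(sys.argv[1]))])[0]
cv2.drawContours(im,cv2.findContours(render(p,KB,q).astype(np.uint8),0,2)[0],-1,(0,0,255),1)
cv2.imwrite(f"pics/{sys.argv[2]}.png",im)
E
python3 key.py -24 k1
```

```text
[ -39.1   26.    73.6   -0.    80.7 -104.9]
0.81 [315. 236.  19.  65.] [318. 232.] 823
0.93 [316. 234.  21.  65.] [318. 232.] 821
0.55 [508. 194.  14.  24.] [508. 193.] 207
0.46 [260. 377.  16.  16.] [257. 376.] 105
0.44 [259. 378.  16.  21.] [257. 376.] 132
[ 0.6062 -0.3387  0.093  -0.3297] 0.2275
[ 0.6069 -0.3389  0.093  -0.3319] 0.1438
[ 0.6054 -0.3374  0.093  -0.3935] 0.1126
[ 0.606  -0.3379  0.093  -0.4329] 0.2953
```

View pics/k1.png

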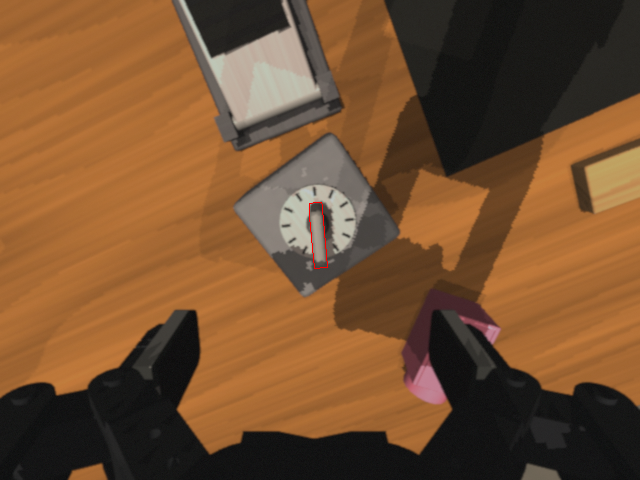

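The wrist view shows the key bow at (318,236) with the red fit on it, about 5° off the tool's x direction. The pink look-alike at (450,345) is lower than the fingers will go. I'll lower and grip the bow.

```bash
python3 -c "
from h import *
delta([.6063,-.3384,.079],rot_tool(159,0,1)); T=manip.read_camera('top'); print(at(T,466,118,.03))"
```

```text
d [-0.0002, -0.0015, -0.1222] w [0.0009, 0.0012, 0.051] deg 2.9
[ 0.77549105 -0.27967561  0.03      ]
```

>>> play_rows(
  deltas=[
    {"tx":0,"ty":-0.0015,"tz":-0.03,"rx":0,"ry":0,"rz":0.05,"gripper":0.06},
    {"tx":0,"ty":-0.0015,"tz":-0.06,"rx":0,"ry":0,"rz":0.05,"gripper":0.05},
    {"tx":0,"ty":-0.0015,"tz":-0.08,"rx":0,"ry":0,"rz":0.05,"gripper":0.05},
    {"tx":0,"ty":-0.0015,"tz":-0.1,"rx":0,"ry":0,"rz":0.05,"gripper":0.05},
    {"tx":0,"ty":-0.0015,"tz":-0.112,"rx":0,"ry":0,"rz":0.05,"gripper":0.05},
    {"tx":0,"ty":-0.0015,"tz":-0.122,"rx":0,"ry":0,"rz":0.05,"gripper":0.05},
    {"tx":0,"ty":-0.0015,"tz":-0.122,"rx":0,"ry":0,"rz":0.05,"gripper":0.05},
    {"tx":0,"ty":-0.0015,"tz":-0.122,"rx":0,"ry":0,"rz":0.05,"gripper":0.03},
    {"tx":0,"ty":-0.0015,"tz":-0.122,"rx":0,"ry":0,"rz":0.05,"gripper":0.02},
    {"tx":0,"ty":-0.0015,"tz":-0.122,"rx":0,"ry":0,"rz":0.05,"gripper":0.0},
    {"tx":0,"ty":-0.0015,"tz":-0.122,"rx":0,"ry":0,"rz":0.05,"gripper":0.0},
    {"tx":0,"ty":-0.0015,"tz":-0.122,"rx":0,"ry":0,"rz":0.05,"gripper":0.0},
    {"tx":0,"ty":-0.0015,"tz":-0.122,"rx":0,"ry":0,"rz":0.05,"gripper":0.0},
    {"tx":0,"ty":-0.0015,"tz":-0.122,"rx":0,"ry":0,"rz":0.05,"gripper":0.0},
    {"tx":0,"ty":-0.0015,"tz":-0.122,"rx":0,"ry":0,"rz":0.05,"gripper":0.0},
  ],
)

```text
clock: 29.22
eef_pos: [0.6075, -0.3389, 0.08]
ee_rot: [180.0, 0.2, 158.9]
wrist_force: [2.1, 5.1, 6.3]
finger_gap: 0.0064
```

```bash
python3 -c "
from h import *
s=manip.state(); print({k:np.round(v,3) for k,v in s.items() if k not in('dq','joint_torque')})"
```

```text
{'clock': np.float64(29.217), 'joints': array([-3.89510e+01,  3.23550e+01,  7.85360e+01,  9.80000e-02,
        6.89680e+01, -1.07887e+02]), 'eef_pos': array([ 0.608, -0.339,  0.08 ]), 'ee_rot': array([1.79956e+02, 1.62000e-01, 1.58901e+02]), 'wrist_force': array([2.056, 5.069, 6.25 ]), 'ft_torque': array([ 0.867, -0.254,  0.077]), 'finger_gap': np.float64(0.006)}
```

>>> play_rows(
  deltas=[
    {"tx":0,"ty":0,"tz":0,"rx":0,"ry":0,"rz":-0.1,"gripper":0.0},
    {"tx":0,"ty":0,"tz":0,"rx":0,"ry":0,"rz":-0.2,"gripper":0.0},
    {"tx":0,"ty":0,"tz":0,"rx":0,"ry":0,"rz":-0.3,"gripper":0.0},
    {"tx":0,"ty":0,"tz":0,"rx":0,"ry":0,"rz":-0.4,"gripper":0.0},
    {"tx":0,"ty":0,"tz":0,"rx":0,"ry":0,"rz":-0.5,"gripper":0.0},
    {"tx":0,"ty":0,"tz":0,"rx":0,"ry":0,"rz":-0.6,"gripper":0.0},
    {"tx":0,"ty":0,"tz":0,"rx":0,"ry":0,"rz":-0.7,"gripper":0.0},
    {"tx":0,"ty":0,"tz":0,"rx":0,"ry":0,"rz":-0.8,"gripper":0.0},
    {"tx":0,"ty":0,"tz":0,"rx":0,"ry":0,"rz":-0.9,"gripper":0.0},
    {"tx":0,"ty":0,"tz":0,"rx":0,"ry":0,"rz":-1.0,"gripper":0.0},
    {"tx":0,"ty":0,"tz":0,"rx":0,"ry":0,"rz":-1.0,"gripper":0.0},
  ],
)

```text
clock: 30.13
eef_pos: [0.6073, -0.339, 0.08]
ee_rot: [179.9, 0.1, 101.3]
wrist_force: [1.8, 5.7, 6.1]
finger_gap: 0.0066
```

```bash
python3 -c "
from h import *
s=manip.state(); print({k:np.round(v,3) for k,v in s.items() if k in('joints','ft_torque','finger_gap')})
p=manip.read_camera('wrist'); cv2.imwrite('pics/k2.png',p['image'])"
```

```text
{'joints': array([-38.962,  32.347,  78.549,   0.081,  68.971, -50.289]), 'ft_torque': array([ 0.817, -0.13 , -0.043]), 'finger_gap': np.float64(0.007)}
```

View pics/k2.png

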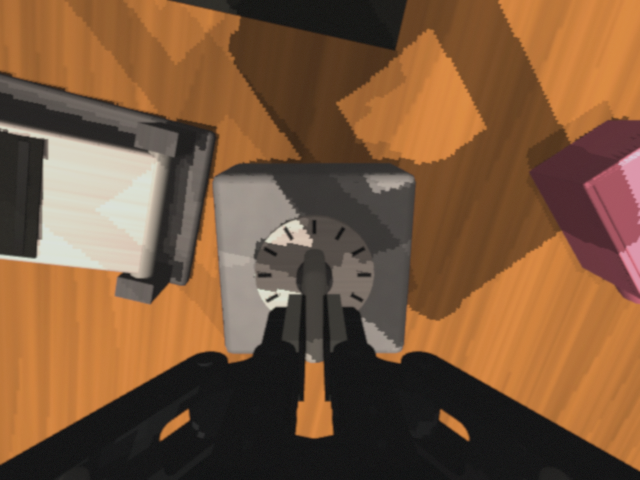

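The wrist view shows the bow held between the pads at (315,290) and turning with the tool. I carry on.

>>> play_rows(
  deltas=[
    {"tx":0,"ty":0,"tz":0,"rx":0,"ry":0,"rz":-0.12,"gripper":0.0},
    {"tx":0,"ty":0,"tz":0,"rx":0,"ry":0,"rz":-0.24,"gripper":0.0},
    {"tx":0,"ty":0,"tz":0,"rx":0,"ry":0,"rz":-0.36,"gripper":0.0},
    {"tx":0,"ty":0,"tz":0,"rx":0,"ry":0,"rz":-0.48,"gripper":0.0},
    {"tx":0,"ty":0,"tz":0,"rx":0,"ry":0,"rz":-0.6,"gripper":0.0},
    {"tx":0,"ty":0,"tz":0,"rx":0,"ry":0,"rz":-0.72,"gripper":0.0},
    {"tx":0,"ty":0,"tz":0,"rx":0,"ry":0,"rz":-0.84,"gripper":0.0},
    {"tx":0,"ty":0,"tz":0,"rx":0,"ry":0,"rz":-0.96,"gripper":0.0},
    {"tx":0,"ty":0,"tz":0,"rx":0,"ry":0,"rz":-1.08,"gripper":0.0},
    {"tx":0,"ty":0,"tz":0,"rx":0,"ry":0,"rz":-1.2,"gripper":0.0},
    {"tx":0,"ty":0,"tz":0,"rx":0,"ry":0,"rz":-1.32,"gripper":0.0},
    {"tx":0,"ty":0,"tz":0,"rx":0,"ry":0,"rz":-1.44,"gripper":0.0},
    {"tx":0,"ty":0,"tz":0,"rx":0,"ry":0,"rz":-1.56,"gripper":0.0},
    {"tx":0,"ty":0,"tz":0,"rx":0,"ry":0,"rz":-1.68,"gripper":0.0},
    {"tx":0,"ty":0,"tz":0,"rx":0,"ry":0,"rz":-1.8,"gripper":0.0},
    {"tx":0,"ty":0,"tz":0,"rx":0,"ry":0,"rz":-1.92,"gripper":0.0},
    {"tx":0,"ty":0,"tz":0,"rx":0,"ry":0,"rz":-2.04,"gripper":0.0},
    {"tx":0,"ty":0,"tz":0,"rx":0,"ry":0,"rz":-2.16,"gripper":0.0},
    {"tx":0,"ty":0,"tz":0,"rx":0,"ry":0,"rz":-2.3,"gripper":0.0},
    {"tx":0,"ty":0,"tz":0,"rx":0,"ry":0,"rz":-2.3,"gripper":0.0},
  ],
)

```text
clock: 31.85
eef_pos: [0.6071, -0.3387, 0.08]
ee_rot: [-179.9, -0.1, -30.5]
wrist_force: [0.1, 6.3, 9.0]
finger_gap: 0.0065
```

```bash
python3 -c "
from h import *
s=manip.state(); print({k:np.round(v,3) for k,v in s.items() if k in('joints','ft_torque','finger_gap')})"
```

```text
{'joints': array([-3.8947e+01,  3.2341e+01,  7.8563e+01,  8.0000e-02,  6.9012e+01,
        8.1568e+01]), 'ft_torque': array([1.082, 0.004, 0.137]), 'finger_gap': np.float64(0.007)}
```

>>> play_rows(
  deltas=[
    {"tx":0,"ty":0,"tz":0,"rx":0,"ry":0,"rz":-0.07,"gripper":0.0},
    {"tx":0,"ty":0,"tz":0,"rx":0,"ry":0,"rz":-0.14,"gripper":0.0},
    {"tx":0,"ty":0,"tz":0,"rx":0,"ry":0,"rz":-0.21,"gripper":0.0},
    {"tx":0,"ty":0,"tz":0,"rx":0,"ry":0,"rz":-0.28,"gripper":0.0},
    {"tx":0,"ty":0,"tz":0,"rx":0,"ry":0,"rz":-0.28,"gripper":0.0},
  ],
)

```text
clock: 32.27
eef_pos: [0.6072, -0.3386, 0.08]
ee_rot: [-179.9, -0.1, -46.4]
wrist_force: [0.4, 5.7, 7.2]
finger_gap: 0.0065
```

```bash
python3 -c "
from h import *
s=manip.state(); print({k:np.round(v,3) for k,v in s.items() if k in('joints','ft_torque','joint_torque')})"
```

```text
{'joints': array([-3.8941e+01,  3.2341e+01,  7.8561e+01,  8.8000e-02,  6.9013e+01,
        9.7454e+01]), 'joint_torque': array([ -3.763, -56.113, -31.549,  -1.472,  -1.223,   0.911]), 'ft_torque': array([ 1.07 , -0.04 ,  0.021])}
```

>>> play_rows(
  deltas=[
    {"tx":0,"ty":0,"tz":0,"rx":0,"ry":0,"rz":-0.05,"gripper":0.0},
    {"tx":0,"ty":0,"tz":0,"rx":0,"ry":0,"rz":-0.1,"gripper":0.0},
    {"tx":0,"ty":0,"tz":0,"rx":0,"ry":0,"rz":-0.1,"gripper":0.0},
  ],
)

```text
clock: 32.52
eef_pos: [0.6072, -0.3386, 0.08]
ee_rot: [-179.9, -0.1, -52.0]
wrist_force: [0.3, 6.3, 6.8]
finger_gap: 0.0063
```

```bash
python3 -c "
from h import *
s=manip.state(); print({k:np.round(v,3) for k,v in s.items() if k in('joints','ft_torque','joint_torque')})"
```

```text
{'joints': array([-3.89360e+01,  3.23420e+01,  7.85610e+01,  7.30000e-02,
        6.90120e+01,  1.03081e+02]), 'joint_torque': array([ -4.259, -56.116, -31.533,  -1.301,  -1.204,   1.126]), 'ft_torque': array([ 1.041, -0.043,  0.494])}
```

>>> play_rows(
  deltas=[
    {"tx":0,"ty":0,"tz":0,"rx":0,"ry":0,"rz":-0.05,"gripper":0.0},
    {"tx":0,"ty":0,"tz":0,"rx":0,"ry":0,"rz":-0.05,"gripper":0.0},
    {"tx":0,"ty":0,"tz":0,"rx":0,"ry":0,"rz":-0.05,"gripper":0.0},
  ],
)

```text
clock: 32.77
eef_pos: [0.6072, -0.3386, 0.08]
ee_rot: [-179.9, -0.1, -54.7]
wrist_force: [0.2, 5.7, 7.1]
finger_gap: 0.0069
```

```bash
python3 -c "
from h import *
s=manip.state(); print({k:np.round(v,3) for k,v in s.items() if k in('joints','ft_torque','joint_torque')})"
```

```text
{'joints': array([-3.89290e+01,  3.23420e+01,  7.85580e+01,  5.10000e-02,
        6.90080e+01,  1.05773e+02]), 'joint_torque': array([ -4.457, -56.138, -31.505,  -1.094,  -1.153,   0.934]), 'ft_torque': array([ 1.056, -0.052,  0.819])}
```

>>> play_rows(
  deltas=[
    {"tx":0,"ty":0,"tz":0,"rx":0,"ry":0,"rz":0,"gripper":0.04},
    {"tx":0,"ty":0,"tz":0,"rx":0,"ry":0,"rz":0,"gripper":0.05},
    {"tx":0,"ty":0,"tz":0,"rx":0,"ry":0,"rz":0,"gripper":0.05},
    {"tx":0,"ty":0,"tz":0,"rx":0,"ry":0,"rz":0,"gripper":0.05},
    {"tx":0,"ty":0,"tz":0.01,"rx":0,"ry":0,"rz":0,"gripper":0.05},
    {"tx":0,"ty":0,"tz":0.03,"rx":0,"ry":0,"rz":0,"gripper":0.05},
    {"tx":0,"ty":0,"tz":0.06,"rx":0,"ry":0,"rz":0,"gripper":0.05},
    {"tx":0,"ty":0,"tz":0.1,"rx":0,"ry":0,"rz":0,"gripper":0.05},
    {"tx":0,"ty":0,"tz":0.12,"rx":0,"ry":0,"rz":0,"gripper":0.05},
    {"tx":0,"ty":0,"tz":0.12,"rx":0,"ry":0,"rz":0,"gripper":0.05},
  ],
)

```text
clock: 33.6
eef_pos: [0.6089, -0.342, 0.2065]
ee_rot: [-179.8, -0.7, -54.9]
wrist_force: [0.8, -0.7, 1.6]
finger_gap: 0.0498
```

```bash
python3 key.py -53 k3
python3 - <<'E'
from fit import *
p=manip.read_camera("wrist"); im=cv2.imread("pics/k3.png")
cv2.imwrite("pics/k3c.png",cv2.resize(im[130:330,220:420],(600,600)))
s=manip.state(); print(s["eef_pos"],s["ee_rot"],s["joints"])
E
```

```text
[-39.   25.5  73.2  -0.   80.6 105.8]
0.83 [313. 236.  17.  60.] [314. 236.] 806
0.59 [314. 234.  21.  60.] [314. 236.] 749
0.69 [509. 195.  21.  18.] [508. 193.] 144
0.4 [259. 376.   8.  18.] [257. 376.] 98
0.47 [261. 379.  10.  24.] [257. 376.] 119
[ 0.6073 -0.3389  0.093  -0.8529] 0.1969
[ 0.6069 -0.3391  0.093  -0.8904] 0.1222
[ 0.6069 -0.3385  0.093  -0.8717] 0.1341
[ 0.6091 -0.3404  0.093  -0.7796] 0.2532
[ 0.60566086 -0.33910834  0.19684343] [ 1.79967530e+02  9.43324024e-02 -5.48493871e+01] [-3.90125063e+01  2.59459323e+01  7.36871384e+01 -5.57139682e-03
  8.04665422e+01  1.05837782e+02]
```

View pics/k3c.png

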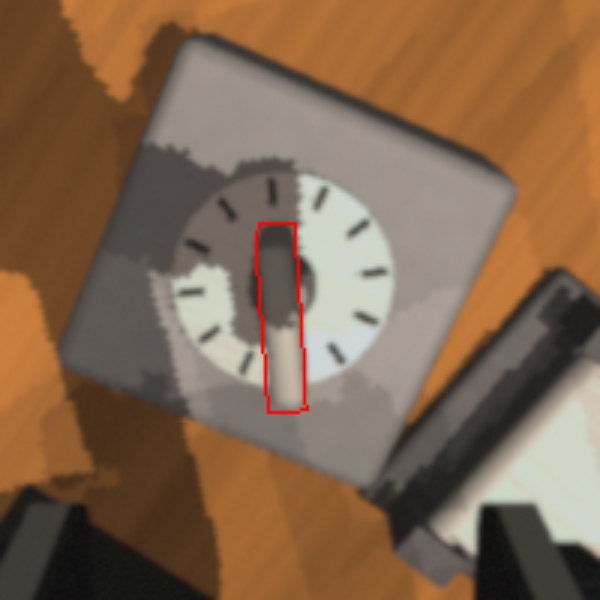

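The crop shows the key bow at (282,315) lying in the red fit. It has turned about 212°, and the twist torque rose to 0.8 N m, so it is at its stop. Next is the pedal, after a check of the jars.

>>> play_rows(
  deltas=[
    {"tx":-0.03,"ty":0.002,"tz":0,"rx":0,"ry":0,"rz":0,"gripper":0.0},
    {"tx":-0.06,"ty":0.004,"tz":0,"rx":0,"ry":0,"rz":0,"gripper":0.0},
    {"tx":-0.09,"ty":0.006,"tz":0,"rx":0,"ry":0,"rz":0,"gripper":0.0},
    {"tx":-0.12,"ty":0.008,"tz":0,"rx":0,"ry":0,"rz":0,"gripper":0.0},
    {"tx":-0.15,"ty":0.01,"tz":-0.02,"rx":0,"ry":0,"rz":0,"gripper":0.0},
    {"tx":-0.182,"ty":0.012,"tz":-0.05,"rx":0,"ry":0,"rz":0,"gripper":0.0},
    {"tx":-0.182,"ty":0.012,"tz":-0.08,"rx":0,"ry":0,"rz":0,"gripper":0.0},
    {"tx":-0.182,"ty":0.012,"tz":-0.1,"rx":0,"ry":0,"rz":0,"gripper":0.0},
    {"tx":-0.182,"ty":0.012,"tz":-0.1,"rx":0,"ry":0,"rz":0,"gripper":0.0},
    {"tx":-0.182,"ty":0.012,"tz":-0.1,"rx":0,"ry":0,"rz":0,"gripper":0.0},
  ],
)

```text
clock: 34.93
eef_pos: [0.4235, -0.3269, 0.0973]
ee_rot: [180.0, 0.1, -54.9]
wrist_force: [-0.0, -0.7, 0.1]
finger_gap: -0.0003
```

Run:
```python
from fit import *
T=manip.read_camera("top"); S=manip.read_camera("scene"); W=manip.read_camera("wrist"); s=manip.state(); print(s["eef_pos"].round(4),s["wrist_force"].round(2))
JU=[c[:,[2,1,0]]*[1,1,-1] for c in JAR]   # inverted jar, origin height .091
for p in (T,S):
    ds=manip.cut_out("jar1",p)
    for k in (-.0425,.0425,.1275):
        o=np.array([.529+np.cos(-.095)*k,.213+np.sin(-.095)*k,.091]); r=near(ds,proj(p,o),25)
        if r is not None: print(k,*[np.round(a,4) for a in fit(JU,[(p,r)],[*o,-.095],(0,1,2))],o.round(3))
for n in ("pedal_pad",):
    a=[manip.cut_out(n,p)[0] for p in (T,S)]; print(n,[ (round(e["score"],2),np.round(e["rect"])) for e in a])
im=W["image"].copy()
c=[cv2.resize(T["image"][120:340,120:540],(800,419))]
cv2.imwrite("pics/pre.png",np.vstack(c+[cv2.resize(np.hstack([S["image"][100:280,140:440],cv2.resize(im,(240,180))]),(800,180))])[:600])
```

```text
[ 0.4253 -0.3286  0.0999] [ 0.09  0.18 -0.32]
-0.0425 [ 0.4899  0.2278  0.0428 -0.095 ] 0.0243 [0.487 0.217 0.091]
0.0425 [ 0.5754  0.217   0.0539 -0.095 ] 0.0177 [0.571 0.209 0.091]
0.1275 [ 0.6642  0.2084  0.0523 -0.095 ] 0.0197 [0.656 0.201 0.091]
-0.0425 [ 0.4878  0.2191  0.0879 -0.095 ] 0.0533 [0.487 0.217 0.091]
0.0425 [ 0.5713  0.209   0.091  -0.095 ] 0.0779 [0.571 0.209 0.091]
0.1275 [ 0.6562  0.2038  0.0866 -0.095 ] 0.0259 [0.656 0.201 0.091]
pedal_pad [(0.7, array([500., 272.,  34.,  58.])), (0.74, array([206., 348.,  71.,  54.]))]
```

View pics/pre.png

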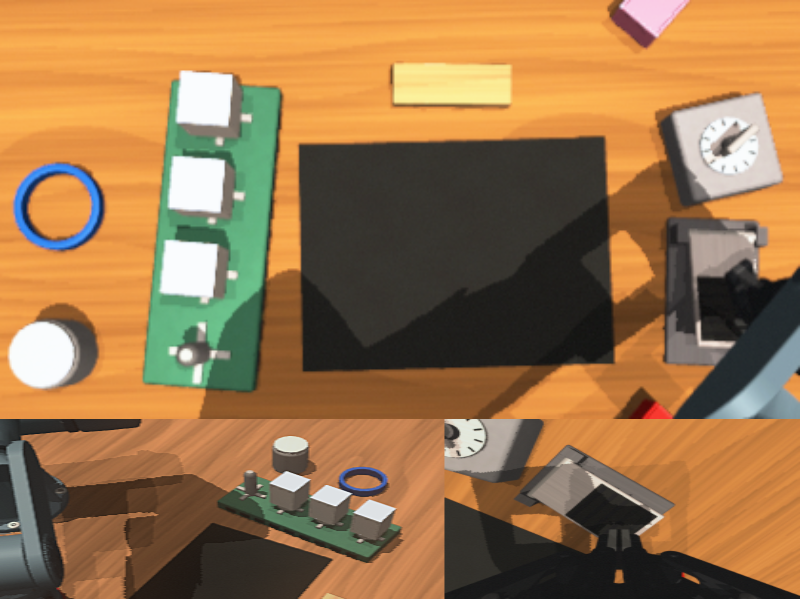

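The picture shows the three jars upright and seated on their pegs, the key wound and the fingertips over the black tread. The model fit in the scene camera puts the jar origins at 87–91 mm. I press the pedal.

>>> play_rows(
  deltas=[
    {"tx":0,"ty":0,"tz":-0.015,"rx":0,"ry":0,"rz":0,"gripper":0.0},
    {"tx":0,"ty":0,"tz":-0.025,"rx":0,"ry":0,"rz":0,"gripper":0.0},
    {"tx":0,"ty":0,"tz":-0.032,"rx":0,"ry":0,"rz":0,"gripper":0.0},
    {"tx":0,"ty":0,"tz":-0.036,"rx":0,"ry":0,"rz":0,"gripper":0.0},
    {"tx":0,"ty":0,"tz":-0.04,"rx":0,"ry":0,"rz":0,"gripper":0.0},
    {"tx":0,"ty":0,"tz":-0.044,"rx":0,"ry":0,"rz":0,"gripper":0.0},
    {"tx":0,"ty":0,"tz":-0.048,"rx":0,"ry":0,"rz":0,"gripper":0.0},
    {"tx":0,"ty":0,"tz":-0.052,"rx":0,"ry":0,"rz":0,"gripper":0.0},
    {"tx":0,"ty":0,"tz":-0.055,"rx":0,"ry":0,"rz":0,"gripper":0.0},
    {"tx":0,"ty":0,"tz":-0.057,"rx":0,"ry":0,"rz":0,"gripper":0.0},
    {"tx":0,"ty":0,"tz":-0.057,"rx":0,"ry":0,"rz":0,"gripper":0.0},
  ],
)

```text
clock: 36.2
eef_pos: [0.424, -0.328, 0.0414]
ee_rot: [180.0, -0.0, -54.8]
wrist_force: [-2.4, -0.5, 6.4]
finger_gap: -0.0
```

>>> play_rows(
  deltas=[
    {"tx":0,"ty":0,"tz":-0.001,"rx":0,"ry":0,"rz":0,"gripper":0.0},
    {"tx":0,"ty":0,"tz":-0.002,"rx":0,"ry":0,"rz":0,"gripper":0.0},
    {"tx":0,"ty":0,"tz":-0.002,"rx":0,"ry":0,"rz":0,"gripper":0.0},
  ],
)

```text
clock: 36.45
eef_pos: [0.4239, -0.328, 0.0397]
ee_rot: [179.9, -0.0, -54.8]
wrist_force: [-4.1, 1.1, 7.1]
finger_gap: -0.0001
```

>>> play_rows(
  deltas=[
    {"tx":0,"ty":0,"tz":-0.001,"rx":0,"ry":0,"rz":0,"gripper":0.0},
    {"tx":0,"ty":0,"tz":-0.002,"rx":0,"ry":0,"rz":0,"gripper":0.0},
    {"tx":0,"ty":0,"tz":-0.003,"rx":0,"ry":0,"rz":0,"gripper":0.0},
    {"tx":0,"ty":0,"tz":-0.003,"rx":0,"ry":0,"rz":0,"gripper":0.0},
  ],
)

```text
clock: 36.78
eef_pos: [0.4239, -0.3282, 0.0368]
ee_rot: [179.9, -0.1, -54.8]
wrist_force: [-4.3, 0.8, 7.8]
finger_gap: -0.0001
```

Run:
```python
from fit import *
T=manip.read_camera("top"); S=manip.read_camera("scene"); W=manip.read_camera("wrist"); s=manip.state(); print(s["eef_pos"].round(4),s["wrist_force"].round(2))
t=s["eef_pos"]
for n,p in (("T",T),("S",S),("W",W)): print(n,proj(p,t).round(), [proj(p,[.5135-.125*a,-.332+.0069*a,.034+.02]).round().tolist() for a in (0,1)])
cv2.imwrite("pics/press.png",np.hstack([cv2.resize(S["image"][280:430,130:330],(400,300)),cv2.resize(W["image"],(400,300))]))
```

```text
[ 0.4239 -0.3282  0.0369] [-4.35  0.59  6.94]
T [499. 287.] [[501.0, 242.0], [501.0, 305.0]]
S [194. 341.] [[225.0, 359.0], [181.0, 330.0]]
W [312. 293.] [[120.0, 176.0], [376.0, 359.0]]
```

View pics/press.png

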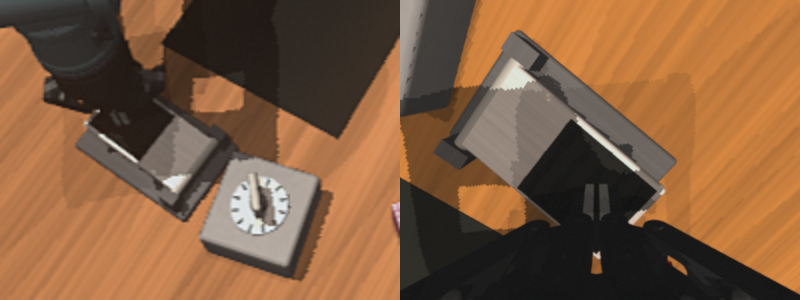

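The scene crop and wrist view show the fingertips on the middle of the black tread and the pedal partly down. I press further in small steps.

>>> play_rows(
  deltas=[
    {"tx":0,"ty":0,"tz":-0.001,"rx":0,"ry":0,"rz":0,"gripper":0.0},
    {"tx":0,"ty":0,"tz":-0.002,"rx":0,"ry":0,"rz":0,"gripper":0.0},
    {"tx":0,"ty":0,"tz":-0.003,"rx":0,"ry":0,"rz":0,"gripper":0.0},
    {"tx":0,"ty":0,"tz":-0.003,"rx":0,"ry":0,"rz":0,"gripper":0.0},
  ],
)

```text
clock: 37.27
eef_pos: [0.4238, -0.3282, 0.0338]
ee_rot: [179.9, -0.0, -54.8]
wrist_force: [-4.0, 0.6, 8.2]
finger_gap: -0.0
```

>>> play_rows(
  deltas=[
    {"tx":0,"ty":0,"tz":-0.002,"rx":0,"ry":0,"rz":0,"gripper":0.0},
    {"tx":0,"ty":0,"tz":-0.004,"rx":0,"ry":0,"rz":0,"gripper":0.0},
    {"tx":0,"ty":0,"tz":-0.004,"rx":0,"ry":0,"rz":0,"gripper":0.0},
    {"tx":0,"ty":0,"tz":-0.004,"rx":0,"ry":0,"rz":0,"gripper":0.0},
  ],
)

```text
clock: 37.6
eef_pos: [0.4236, -0.3282, 0.0299]
ee_rot: [179.9, -0.0, -54.8]
wrist_force: [-5.8, 0.1, 8.5]
finger_gap: -0.0002
```

Run:
```python
from fit import *
W=manip.read_camera("wrist"); s=manip.state(); print(s["eef_pos"].round(4),s["wrist_force"].round(2))
im=W["image"].copy(); b=np.array([.4535,-.329,0]); ry=R.from_euler("z",-.055).as_matrix()
for th,col in ((0,(0,0,255)),(.15,(0,255,255)),(.3,(0,255,0))):
    up=.314-th
    pts=[]
    for d,w in ((.125,-.034),(.125,.034),(.02,.034),(.02,-.034)):
        loc=np.array([.06-d*np.cos(up)-.007*np.sin(up)*1,w,.034+d*np.sin(up)+.007*np.cos(up)]); pts.append(proj(W,b+ry@loc))
    cv2.polylines(im,[np.round(pts).astype(np.int32)],True,col,1)
cv2.imwrite("pics/press2.png",im)
```

```text
[ 0.4236 -0.3283  0.0299] [-5.05  0.48 10.  ]
```

View pics/press2.png

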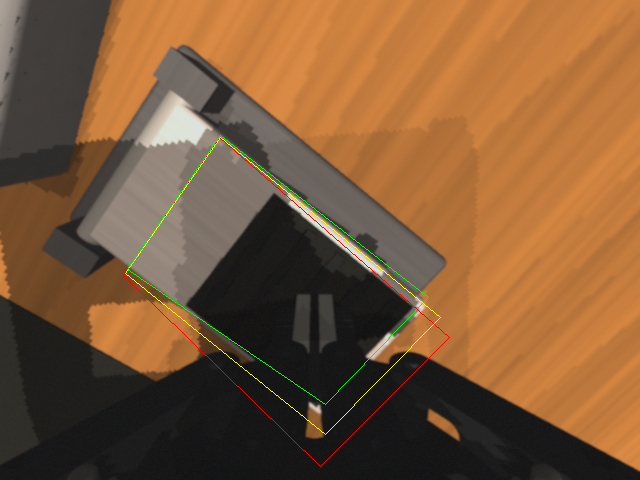

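The wrist view shows the plate's free-end corner near (425,302), close to the green bottom-stop outline. The force isn't yet that of a hard stop, so I press on in small steps.

>>> play_rows(
  deltas=[
    {"tx":0,"ty":0,"tz":-0.001,"rx":0,"ry":0,"rz":0,"gripper":0.0},
    {"tx":0,"ty":0,"tz":-0.002,"rx":0,"ry":0,"rz":0,"gripper":0.0},
    {"tx":0,"ty":0,"tz":-0.003,"rx":0,"ry":0,"rz":0,"gripper":0.0},
    {"tx":0,"ty":0,"tz":-0.003,"rx":0,"ry":0,"rz":0,"gripper":0.0},
    {"tx":0,"ty":0,"tz":-0.003,"rx":0,"ry":0,"rz":0,"gripper":0.0},
  ],
)

```text
clock: 38.07
eef_pos: [0.4235, -0.3283, 0.0269]
ee_rot: [179.9, -0.0, -54.8]
wrist_force: [-6.0, 0.8, 10.6]
finger_gap: 0.0
```

>>> play_rows(
  deltas=[
    {"tx":0,"ty":0,"tz":-0.001,"rx":0,"ry":0,"rz":0,"gripper":0.0},
    {"tx":0,"ty":0,"tz":-0.002,"rx":0,"ry":0,"rz":0,"gripper":0.0},
    {"tx":0,"ty":0,"tz":-0.003,"rx":0,"ry":0,"rz":0,"gripper":0.0},
    {"tx":0,"ty":0,"tz":-0.003,"rx":0,"ry":0,"rz":0,"gripper":0.0},
    {"tx":0,"ty":0,"tz":-0.003,"rx":0,"ry":0,"rz":0,"gripper":0.0},
  ],
)

```text
clock: 38.48
eef_pos: [0.4233, -0.3282, 0.0239]
ee_rot: [179.9, -0.0, -54.8]
wrist_force: [-7.0, -0.1, 9.7]
finger_gap: 0.0002
```

Run:
```python
from fit import *
W=manip.read_camera("wrist"); s=manip.state(); t=s["eef_pos"]; print(t.round(4),s["wrist_force"].round(2),s["ft_torque"].round(3))
for dz in (0,.01,.02): print(dz,proj(W,t+[0,0,dz]).round(1))
g=cv2.cvtColor(W["image"],cv2.COLOR_BGR2GRAY); print(g[270:320:2,300].tolist()); print(g[270:320:2,318].tolist())
b=np.array([.4535,-.329,0]); ry=R.from_euler("z",-.055).as_matrix()
# free-end far corner by projected pixel vs plate angle, local w=+/-.034
for up in (.314,.1,.05,0,-.05,-.1):
    print(up,[proj(W,b+ry@np.array([.06-.125*np.cos(up),w,.034+.125*np.sin(up)+.005])).round().tolist() for w in (-.034,.034)])
print([(round(e["score"],2),np.round(e["rect"])) for e in manip.cut_out("pedal",W)])
# bright pixels of white edge strip near free corner
m=(g>185); ys,xs=np.nonzero(m[150:420,280:460]); print("bright max col",xs.max()+280, ys[xs.argmax()]+150)
for r in range(280,345,6): print(r,g[r,360:450:6].tolist())
```

```text
[ 0.4233 -0.3283  0.0239] [-6.93  0.94  8.94] [ 0.017  1.193 -0.03 ]
0 [312.3 293. ]
0.01 [312.2 302.7]
0.02 [312.2 313.6]
[24, 24, 28, 26, 25, 25, 27, 27, 26, 29, 26, 27, 48, 66, 67, 66, 66, 65, 65, 62, 60, 59, 59, 59, 60]
[27, 25, 22, 20, 25, 25, 27, 24, 27, 23, 25, 26, 35, 46, 45, 44, 40, 40, 39, 40, 40, 36, 34, 34, 33]
0.314 [[448.0, 340.0], [314.0, 473.0]]
0.1 [[436.0, 311.0], [324.0, 426.0]]
0.05 [[432.0, 305.0], [325.0, 416.0]]
0 [[428.0, 298.0], [325.0, 407.0]]
-0.05 [[424.0, 292.0], [324.0, 397.0]]
-0.1 [[419.0, 285.0], [323.0, 388.0]]
[(0.94, array([246., 249., 359., 323.]))]
bright max col 423 304
280 [23, 23, 27, 28, 117, 116, 97, 95, 100, 104, 106, 102, 101, 102, 125]
286 [24, 27, 27, 25, 27, 110, 118, 104, 87, 101, 102, 105, 96, 125, 125]
292 [24, 26, 28, 27, 24, 25, 87, 119, 107, 96, 101, 95, 125, 123, 127]
298 [22, 25, 25, 26, 26, 25, 26, 44, 118, 198, 132, 137, 124, 126, 127]
304 [26, 27, 25, 26, 26, 25, 23, 29, 27, 151, 220, 141, 126, 129, 122]
310 [25, 25, 25, 23, 25, 24, 26, 27, 36, 125, 190, 136, 128, 123, 123]
316 [23, 21, 22, 18, 19, 20, 22, 30, 112, 171, 123, 140, 124, 123, 128]
322 [19, 21, 16, 20, 22, 18, 24, 80, 85, 116, 139, 136, 123, 127, 128]
328 [18, 18, 20, 17, 20, 22, 79, 87, 116, 120, 136, 135, 127, 127, 129]
334 [20, 21, 16, 22, 30, 196, 173, 115, 118, 119, 135, 138, 128, 129, 130]
340 [36, 35, 37, 41, 198, 178, 115, 118, 120, 116, 137, 140, 130, 130, 133]
```

>>> play_rows(
  deltas=[
    {"tx":0,"ty":0,"tz":-0.001,"rx":0,"ry":0,"rz":0,"gripper":0.0},
    {"tx":0,"ty":0,"tz":-0.002,"rx":0,"ry":0,"rz":0,"gripper":0.0},
    {"tx":0,"ty":0,"tz":-0.003,"rx":0,"ry":0,"rz":0,"gripper":0.0},
    {"tx":0,"ty":0,"tz":-0.003,"rx":0,"ry":0,"rz":0,"gripper":0.0},
    {"tx":0,"ty":0,"tz":-0.003,"rx":0,"ry":0,"rz":0,"gripper":0.0},
  ],
)

```text
clock: 39.0
eef_pos: [0.4233, -0.3283, 0.021]
ee_rot: [179.9, -0.0, -54.8]
wrist_force: [-6.8, 0.5, 10.0]
finger_gap: 0.0002
```

Run:
```python
from fit import *
W=manip.read_camera("wrist"); s=manip.state(); t=s["eef_pos"]; Rt=R.from_euler("xyz",s["ee_rot"],degrees=True).as_matrix(); print(t.round(4),s["wrist_force"].round(2))
for dz in (0,.01,.02): print(dz,proj(W,t+[0,0,dz]+.011*Rt[:,0]).round(1))
g=cv2.cvtColor(W["image"],cv2.COLOR_BGR2GRAY); m=g>185; ys,xs=np.nonzero(m[150:420,280:460]); print("corner",xs.max()+280, ys[xs.argmax()]+150)
b=np.array([.4535,-.329,0]); ry=R.from_euler("z",-.055).as_matrix()
for up in (.1,0,-.1,-.2): print(up,[proj(W,b+ry@np.array([.06-.125*np.cos(up),w,.034+.125*np.sin(up)+.005])).round().tolist() for w in (-.034,)])
S=manip.read_camera("scene"); cv2.imwrite("pics/press3.png",np.hstack([cv2.resize(S["image"][300:400,140:260],(480,400)),cv2.resize(W["image"],(320,240))[:240].repeat(1,0) if 0 else cv2.copyMakeBorder(cv2.resize(W["image"],(320,240)),0,160,0,0,0)]))
```

```text
[ 0.4233 -0.3283  0.021 ] [-6.79  0.36 10.26]
0 [312.3 270.2]
0.01 [312.2 278.8]
0.02 [312.1 288.5]
corner 423 303
0.1 [[439.0, 315.0]]
0 [[430.0, 302.0]]
-0.1 [[421.0, 288.0]]
-0.2 [[411.0, 275.0]]
```

>>> play_rows(
  deltas=[
    {"tx":0,"ty":0,"tz":-0.001,"rx":0,"ry":0,"rz":0,"gripper":0.0},
    {"tx":0,"ty":0,"tz":-0.002,"rx":0,"ry":0,"rz":0,"gripper":0.0},
    {"tx":0,"ty":0,"tz":-0.003,"rx":0,"ry":0,"rz":0,"gripper":0.0},
    {"tx":0,"ty":0,"tz":-0.003,"rx":0,"ry":0,"rz":0,"gripper":0.0},
    {"tx":0,"ty":0,"tz":-0.003,"rx":0,"ry":0,"rz":0,"gripper":0.0},
  ],
)

```text
clock: 39.52
eef_pos: [0.4234, -0.3284, 0.0193]
ee_rot: [179.9, -0.0, -54.8]
wrist_force: [-10.6, 4.4, 22.8]
finger_gap: 0.0001
```

The force jumped to 22.8 N and travel stopped, so this is the stop. I hold.

>>> play_rows(
  deltas=[
    {"tx":0,"ty":0,"tz":0,"rx":0,"ry":0,"rz":0,"gripper":0},
    {"tx":0,"ty":0,"tz":0,"rx":0,"ry":0,"rz":0,"gripper":0},
    {"tx":0,"ty":0,"tz":0,"rx":0,"ry":0,"rz":0,"gripper":0},
    {"tx":0,"ty":0,"tz":0,"rx":0,"ry":0,"rz":0,"gripper":0},
    {"tx":0,"ty":0,"tz":0,"rx":0,"ry":0,"rz":0,"gripper":0},
    {"tx":0,"ty":0,"tz":0,"rx":0,"ry":0,"rz":0,"gripper":0},
    {"tx":0,"ty":0,"tz":0,"rx":0,"ry":0,"rz":0,"gripper":0},
    {"tx":0,"ty":0,"tz":0,"rx":0,"ry":0,"rz":0,"gripper":0},
    {"tx":0,"ty":0,"tz":0,"rx":0,"ry":0,"rz":0,"gripper":0},
    {"tx":0,"ty":0,"tz":0,"rx":0,"ry":0,"rz":0,"gripper":0},
    {"tx":0,"ty":0,"tz":0,"rx":0,"ry":0,"rz":0,"gripper":0},
    {"tx":0,"ty":0,"tz":0,"rx":0,"ry":0,"rz":0,"gripper":0},
    {"tx":0,"ty":0,"tz":0,"rx":0,"ry":0,"rz":0,"gripper":0},
    {"tx":0,"ty":0,"tz":0,"rx":0,"ry":0,"rz":0,"gripper":0},
    {"tx":0,"ty":0,"tz":0,"rx":0,"ry":0,"rz":0,"gripper":0},
    {"tx":0,"ty":0,"tz":0,"rx":0,"ry":0,"rz":0,"gripper":0},
    {"tx":0,"ty":0,"tz":0,"rx":0,"ry":0,"rz":0,"gripper":0},
    {"tx":0,"ty":0,"tz":0,"rx":0,"ry":0,"rz":0,"gripper":0},
    {"tx":0,"ty":0,"tz":0,"rx":0,"ry":0,"rz":0,"gripper":0},
    {"tx":0,"ty":0,"tz":0,"rx":0,"ry":0,"rz":0,"gripper":0},
  ],
)

```text
clock: 41.18
eef_pos: [0.4234, -0.3284, 0.0193]
ee_rot: [179.9, -0.0, -54.8]
wrist_force: [-11.4, 2.1, 22.1]
finger_gap: 0.0001
```

>>> play_rows(
  deltas=[
    {"tx":0,"ty":0,"tz":0,"rx":0,"ry":0,"rz":0,"gripper":0},
    {"tx":0,"ty":0,"tz":0,"rx":0,"ry":0,"rz":0,"gripper":0},
    {"tx":0,"ty":0,"tz":0,"rx":0,"ry":0,"rz":0,"gripper":0},
    {"tx":0,"ty":0,"tz":0,"rx":0,"ry":0,"rz":0,"gripper":0},
    {"tx":0,"ty":0,"tz":0,"rx":0,"ry":0,"rz":0,"gripper":0},
    {"tx":0,"ty":0,"tz":0,"rx":0,"ry":0,"rz":0,"gripper":0},
    {"tx":0,"ty":0,"tz":0,"rx":0,"ry":0,"rz":0,"gripper":0},
    {"tx":0,"ty":0,"tz":0,"rx":0,"ry":0,"rz":0,"gripper":0},
    {"tx":0,"ty":0,"tz":0,"rx":0,"ry":0,"rz":0,"gripper":0},
    {"tx":0,"ty":0,"tz":0,"rx":0,"ry":0,"rz":0,"gripper":0},
    {"tx":0,"ty":0,"tz":0,"rx":0,"ry":0,"rz":0,"gripper":0},
    {"tx":0,"ty":0,"tz":0,"rx":0,"ry":0,"rz":0,"gripper":0},
    {"tx":0,"ty":0,"tz":0,"rx":0,"ry":0,"rz":0,"gripper":0},
    {"tx":0,"ty":0,"tz":0,"rx":0,"ry":0,"rz":0,"gripper":0},
    {"tx":0,"ty":0,"tz":0,"rx":0,"ry":0,"rz":0,"gripper":0},
    {"tx":0,"ty":0,"tz":0,"rx":0,"ry":0,"rz":0,"gripper":0},
    {"tx":0,"ty":0,"tz":0,"rx":0,"ry":0,"rz":0,"gripper":0},
    {"tx":0,"ty":0,"tz":0,"rx":0,"ry":0,"rz":0,"gripper":0},
    {"tx":0,"ty":0,"tz":0,"rx":0,"ry":0,"rz":0,"gripper":0},
    {"tx":0,"ty":0,"tz":0,"rx":0,"ry":0,"rz":0,"gripper":0},
  ],
)

```text
clock: 42.85
eef_pos: [0.4234, -0.3284, 0.0193]
ee_rot: [179.9, -0.0, -54.8]
wrist_force: [-10.6, 4.4, 23.6]
finger_gap: 0.0003
```

>>> play_rows(
  deltas=[
    {"tx":0,"ty":0,"tz":0,"rx":0,"ry":0,"rz":0,"gripper":0},
    {"tx":0,"ty":0,"tz":0,"rx":0,"ry":0,"rz":0,"gripper":0},
    {"tx":0,"ty":0,"tz":0,"rx":0,"ry":0,"rz":0,"gripper":0},
    {"tx":0,"ty":0,"tz":0,"rx":0,"ry":0,"rz":0,"gripper":0},
    {"tx":0,"ty":0,"tz":0,"rx":0,"ry":0,"rz":0,"gripper":0},
    {"tx":0,"ty":0,"tz":0,"rx":0,"ry":0,"rz":0,"gripper":0},
  ],
)

```text
clock: 43.35
eef_pos: [0.4234, -0.3284, 0.0193]
ee_rot: [179.9, -0.0, -54.8]
wrist_force: [-10.8, 4.1, 22.5]
finger_gap: -0.0002
```

```bash
cat > corner.py <<'E'
from fit import *
W=manip.read_camera("wrist"); s=manip.state(); print(s["eef_pos"].round(4),s["wrist_force"].round(1),s["clock"])
g=cv2.cvtColor(W["image"],cv2.COLOR_BGR2GRAY); m=g>185; ys,xs=np.nonzero(m[150:420,280:470]); print("corner",xs.max()+280, ys[xs.argmax()]+150)
b=np.array([.4535,-.329,0]); ry=R.from_euler("z",-.055).as_matrix()
for up in (.314,.2,.1,.05,.014,-.05): print(up,proj(W,b+ry@np.array([.06-.125*np.cos(up),-.034,.034+.125*np.sin(up)+.005])).round().tolist())
cv2.imwrite(f"pics/{sys.argv[1]}.png",W["image"])
E
python3 corner.py c1
```

```text
[ 0.4234 -0.3284  0.0193] [-10.9   3.7  22.7] 43.4
corner 423 304
0.314 [453.0, 348.0]
0.2 [447.0, 332.0]
0.1 [440.0, 318.0]
0.05 [436.0, 311.0]
0.014 [433.0, 306.0]
-0.05 [427.0, 297.0]
```

>>> play_rows(
  deltas=[
    {"tx":0,"ty":0,"tz":0.005,"rx":0,"ry":0,"rz":0,"gripper":0},
    {"tx":0,"ty":0,"tz":0.01,"rx":0,"ry":0,"rz":0,"gripper":0},
    {"tx":0,"ty":0,"tz":0.015,"rx":0,"ry":0,"rz":0,"gripper":0},
    {"tx":0,"ty":0,"tz":0.02,"rx":0,"ry":0,"rz":0,"gripper":0},
    {"tx":0,"ty":0,"tz":0.025,"rx":0,"ry":0,"rz":0,"gripper":0},
    {"tx":0,"ty":0,"tz":0.03,"rx":0,"ry":0,"rz":0,"gripper":0},
    {"tx":0,"ty":0,"tz":0.04,"rx":0,"ry":0,"rz":0,"gripper":0},
    {"tx":0,"ty":0,"tz":0.06,"rx":0,"ry":0,"rz":0,"gripper":0},
    {"tx":0,"ty":0,"tz":0.09,"rx":0,"ry":0,"rz":0,"gripper":0},
    {"tx":0,"ty":0,"tz":0.12,"rx":0,"ry":0,"rz":0,"gripper":0},
    {"tx":0,"ty":0,"tz":0.12,"rx":0,"ry":0,"rz":0,"gripper":0},
    {"tx":0,"ty":0,"tz":0.12,"rx":0,"ry":0,"rz":0,"gripper":0},
  ],
)

```text
clock: 44.4
eef_pos: [0.4241, -0.3281, 0.1387]
ee_rot: [180.0, -0.1, -54.8]
wrist_force: [0.0, -0.1, -0.5]
finger_gap: -0.0003
```

```bash
python3 corner.py c2
python3 - <<'E'
import cv2,numpy as np
from h import *
a=cv2.imread("pics/c1.png");b=cv2.imread("pics/c2.png"); S=manip.read_camera("scene")["image"]; T=manip.read_camera("top")["image"]
r=lambda i:cv2.resize(i,(400,300))
cv2.imwrite("pics/fin.png",np.vstack([np.hstack([r(a),r(b)]),np.hstack([r(S[100:400,100:500]),r(T[110:350,120:440+120])])]))
E
```

```text
[ 0.4234 -0.3271  0.137 ] [ 0.5  0.3 -0.5] 44.45
corner 380 237
0.314 [387.0, 238.0]
0.2 [387.0, 236.0]
0.1 [386.0, 232.0]
0.05 [385.0, 230.0]
0.014 [384.0, 229.0]
-0.05 [382.0, 226.0]
```

View pics/fin.png

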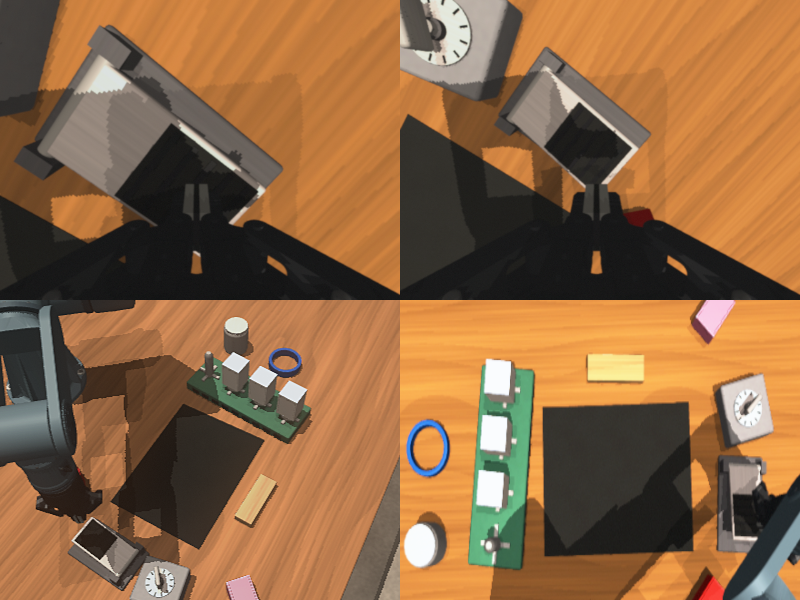

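The pressed view put the plate corner at (423,304). The level-stop prediction, corrected by the bias seen with the pedal up, is (423,305), so the pedal was at its stop. It is now up again. The jars are seated, the key is still turned and the bystanders haven't moved.

```bash
python3 -c "
from station import manip
print(manip.state()['wrist_force'], manip.close_job())"
```

```text
the job is handed in; nothing more can be done
[-0.63460026  0.20557906 -0.47596572] None
```

The job is done and handed in at about 45 s of the 208 s allowed; `close_job` gives no verdict.

- **Jars:** Three white jars were present and the fourth was absent. All three are upside down on the three far pegs. Each was lowered until the rim met the foot at the expected height (6–11 N). Before the pedal press, the scene-camera fit put their origins at 87–91 mm, against 91 mm when seated. The top camera alone fitted 43–54 mm, but from above it barely senses height, so I didn't rely on it.
- **Key:** I wound it clockwise about 3.7 rad until the torque jumped from about 0.1 to 0.8 N m, which I took as the stop. After release the camera fit showed it had stayed there.
- **Pedal:** I pressed it after the jars and the key were done. The force rose to 22–23 N with no further travel, and I held that for 3.8 s. The plate corner in the wrist view was within 1 pixel of where it should be at the stop. The pedal then came back up.
- **Disagreement:** The pedal's stop came at a reported TCP height of 19 mm, where the text gives about 41 mm. The closed fingertips appear to end roughly 22 mm short of the reported TCP, so I relied on the force jump and the plate corner instead.
- **Final look:** The jars were on their pegs, the key was still wound, and the pedal was up. The tape, can, offcut and look-alikes were untouched, and the robot was touching nothing.

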